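# Set up two capped posts on their feet for tack welding

## Robot

A 6-joint arm with a two-finger parallel gripper is mounted at the origin on the work surface. World frame = base frame: x ahead of the robot, y to its left, z up, the work surface at z = 0. Lengths are in m, angles in rad, forces in N, time in s.
With the tool pointing down it reaches from about 0.3 to 0.775 m from the base axis. Payload 14.6 kg.
Tool frame: the origin (TCP) lies at the very end of the fingers, on their centre line; the grasp point (between the pads) lies 19 mm behind it; z points along the fingers, y is the line along which they close (so a half turn about z gives the same grasp; the last joint's range is limited). The gripper opens to 94 mm and grips with 3 to 60 N. Pads are 16 mm wide; open, the fingers measure 119 mm over their backs; the gripper's body (75 mm by 177 mm) begins 78 mm behind the grasp point.
Start: joints at [-1.228, 0.3, 1.521, -0, 1.321, -0.067], TCP at [0.219, -0.504, 0.178] pointing down, gripper open.
Joint ranges: [-3.03, 3.03], [-0.79, 2.21], [0.23, 2.52], [-1.04, 4.18], [0, 3.07], [-2.55, 2.55]. Speed limits (rad/s): [2.22, 2.22, 2.57, 3.14, 3.14, 3.14].

## Interface

Orientations are given as [roll, pitch, yaw] about the fixed x, y, z axes, in that order (R = Rz(yaw) Ry(pitch) Rx(roll)).
In Python, from station import ctrl, cams gives the robot as it stands. The module is installed in compiled form; this text tells all that it offers.
- The arm moves only by the tool arm_command, never from a script. Its argument "plan" is a list that holds one entry, the list of rows, each a list of 7 numbers: the shift along the tool's x, y, z in mm, then the turn, a rotation vector about the tool's x, y, z in rad, then the closure, from -1 (fully open) to 1 (shut). A call has 1 to 12 rows; each row is the pose to reach, as a shift and turn from the pose commanded when the call began, along the tool's axes at that moment; what a row does not reach only later rows make up. A row lasts 1/10 s, in which the tool goes at most 50 mm and 8.59 degrees, less where a joint would pass 70% of its speed; a pose out of reach is approached as far as the arm can. A call with a gripper value outside its range is refused whole. The fingers move at their own pace and stop on an object; "squeeze" is the grip in N (left out, the last holds). Time passes only in rows, so rows that repeat a pose let the fingers close. It gives the time, the measured TCP pose, the force, the opening and the grip force at its end, in the units of the state.
- ctrl.get_obs(): the state, without advancing time (a new reading comes with each control period).
- cams.camera(name): name is "scene" or "side" or "wrist"; returns (picture, depth): 480x640x3 uint8, blue, green, red; 480x640 float32, m along the optical axis (not along the pixel's ray), 0 where there is no reading.
- cams.camera_info(name): a dict with "fx", "fy", "cx", "cy" (pixels), "world_to_cam" (4x4, takes a point from world to camera coordinates). Camera axes: x right, y down, z forward; pixel columns grow to the right and rows downward; lengths in m; the calibration is good to about 2 mm. A picture is of the moment at which its call begins: read the wrist's pose just before it. camera_info takes no time and is no camera call; for the wrist camera it gives the pose at the moment of the call.
- ctrl.hand_in(): hands the job in; it is judged then, once.
The state is a dict: "time_s": time; "qpos": joint angles; "joint_vel": joint speeds; "tau": joint torques, N m; "ee_pos": TCP position; "eef_rot": TCP orientation; "force": force on the tool from outside, world axes, zero at the start; "moment": the same for the moment, N m; "grip_width": finger opening in m; "grip_force": force on a finger pad.
Only numpy, scipy, OpenCV 4.12 (cv2) and the standard library are available. Lean on these libraries where they do the work, as an engineer would, in place of code of your own. Each camera call takes 0.05 s, during which the arm holds its last target. There are 200 camera calls.

## Task

Set up the two posts for tack welding on the dark fixture board: stand the round tube upright in the middle of the round foot plate and the square tube in the middle of the square foot plate, square with its edges, with the round cap lying centred on top of the round tube and the square cap centred on top of the square tube and in line with it. Lay the yellow magnetic square flat on the board in the middle of the gap between the two foot plates, midway between them. Leave the grinding disc and the tin where they are.

Things in the scene. Friction and masses are not known exactly. Their poses are not given: they have to be found in the camera images.
- board: Dark steel fixture board lying flat on the bench, fixed: 120 mm (its x) by 340 mm (its y), 12 mm thick, rows of small holes along its long edges. Origin: centre of its underside, z up. The two foot plates are fixed on its top, centred 115 mm from its centre along +y and -y (which is where varies), so the midpoint of the gap between them is the board's centre.
- foot_round: Round bright steel foot plate, 90 mm diameter, 8 mm thick, four dark bolt holes (drawn on, flat), fixed on top of the board. Origin: centre of its underside (12 mm above the bench), z up.
- foot_square: Square bright steel foot plate, 84 by 84 mm, 8 mm thick, four dark bolt holes at the corners (drawn on, flat), fixed on top of the board, turned by up to 0.4 rad relative to it. Origin: centre of its underside (12 mm above the bench), z up, x and y along its edges.
- tube_round: Short round metal tube, loose, standing on end on the bench, open at both ends: 42 mm outside and 35 mm inside diameter, 60 mm tall, about 0.2 kg. Origin: centre of its lower end, z along the tube, up.
- tube_square: Short square metal tube, loose, standing on end on the bench, open at both ends: 40 by 40 mm outside, 3.5 mm wall, 60 mm tall, about 0.2 kg. Origin: centre of its lower end, z along the tube, up, x and y square to its sides.
- cap_round: Solid round steel cap, loose, lying flat on the bench: 50 mm diameter, 10 mm thick, about 0.15 kg. Origin: centre of its underside, z up.
- cap_square: Solid square steel cap, loose, lying flat on the bench: 48 by 48 mm, 10 mm thick, about 0.18 kg. Origin: centre of its underside, z up, x and y along its edges.
- magnet: Yellow magnetic welding square (it does not attract anything here), loose, lying flat on the bench: a six-sided plate 90 mm long (its x), 60 mm wide between its two parallel sides (its y; these sides are straight for 50 mm at the middle, the ends taper), 18 mm thick, a dark round mark in the middle; about 0.4 kg. Origin: centre of its underside, z up.
- tin: Bystander: small closed green tin, 58 mm diameter, 60 mm tall, standing loose among the parts. Origin: centre of its base. Leave it alone.
- disc: Bystander: dark grinding disc, 115 mm diameter, 6 mm thick, 22 mm hole, lying loose on the bench between the robot and the board. Origin: centre of its underside. Leave it alone.
Mind the look-alikes: they are no part of the job. Leave any turquoise look-alike of the cap_round alone.

How it is judged:
By the outcome, as a careful person would: the job done as asked, in the order asked, and still so for the second after the job is handed in, with the robot touching nothing.
It also fails if it takes over 122 s, if anything falls off the work surface, if the arm or the gripper's body presses on something with over 40 N, if the wrist force passes 120 N, or if a joint passes its speed limit or range.

## Working session

There is one attempt and no reset: what is moved stays moved. The work goes in short steps, Python scripts to look and compute and a tool call to move; the robot and the scene stay as the last step left them, time stands still between calls to the robot, and variables do not carry over. Pictures are saved under pics/ and viewed, at most 19 in all, crops included, and the job is handed in when it is done.

Besides the shell and the picture viewer there is one more tool, called after "Request:" as name(argument=value, ...) on one line, values as JSON. arm_command: Moves the arm, as the interface text tells. Its arguments: {"type":"object","properties":{"plan":{"type":"array"},"squeeze":{"type":"number"}},"required":["plan"]}

```bash
mkdir -p pics; python3 - <<'E'
from station import ctrl,cams
import cv2,numpy as np
o=ctrl.get_obs();print(o)
for n in("scene","side"):
    p,d=cams.camera(n);cv2.imwrite(f"pics/{n}0.png",p);np.save(f"pics/{n}0.npy",d)
    print(n,cams.camera_info(n))
E
```

```text
{'time_s': 0.0, 'qpos': array([-1.22762766e+00,  3.00462436e-01,  1.52160364e+00, -3.48357122e-05,
        1.32072183e+00, -6.66011882e-02]), 'joint_vel': array([-0.00098402, -0.00115029, -0.00025892, -0.00106658,  0.00012927,
       -0.00268988]), 'tau': array([ 1.40397956e-04, -5.31810915e+01, -3.52736056e+01,  7.07768463e-02,
        2.42942985e-02, -9.88931151e-05]), 'ee_pos': array([ 0.2190015 , -0.50417844,  0.17778157]), 'eef_rot': array([-3.14039780e+00, -4.58796641e-05,  4.09778469e-01]), 'force': array([-0.49800493, -0.5159784 ,  0.39412443]), 'moment': array([-0.0272773 , -0.00066444, -0.03126864]), 'grip_force': 0.0, 'grip_width': 0.09403241317093843}
scene {'fx': 474.4032932833643, 'fy': 474.4032932833643, 'cx': 325.77207318230427, 'cy': 242.32693911349824, 'world_to_cam': array([[ 0.35697914,  0.93410542, -0.00359881, -0.18742228],
       [ 0.65926078, -0.25466977, -0.70747335, -0.30400074],
       [-0.6617712 ,  0.25018068, -0.70673086,  1.42878083],
       [ 0.        ,  0.        ,  0.        ,  1.        ]])}
side {'fx': 517.0451707251497, 'fy': 517.0451707251497, 'cx': 316.70151842986763, 'cy': 236.13328598989438, 'world_to_cam': array([[-0.96648704, -0.25614397,  0.01711908,  0.4618088 ],
       [-0.18293421,  0.64039658, -0.74594055,  0.13421678],
       [ 0.18010517, -0.72407354, -0.66579249,  0.9140132 ],
       [ 0.        ,  0.        ,  0.        ,  1.        ]])}
```

View pics/scene0.png

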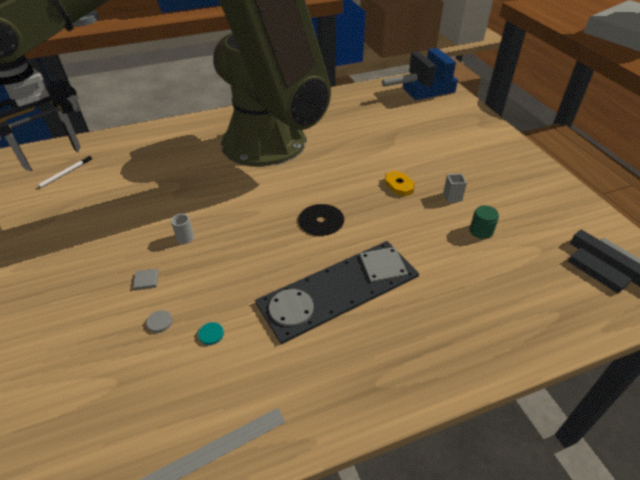

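View pics/side0.png

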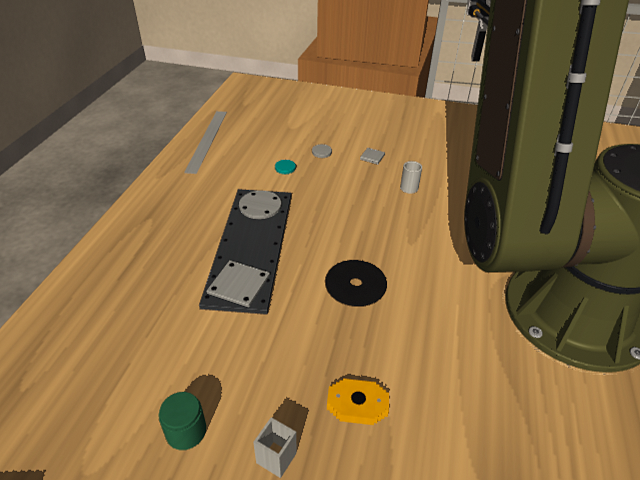

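The scene view shows: round tube (182,229), square cap (146,279), round cap (158,321), turquoise look-alike (210,333), disc (321,219), magnet (400,184), square tube (455,188), tin (484,222), round foot (291,307) and square foot (383,264). The side view shows the same parts from the opposite side. Next I'll get coarse positions from depth.

```bash
cat > h.py <<'E'
import numpy as np,cv2
from scipy.spatial.transform import Rotation as R
def cloud(d,I):
    v,u=np.mgrid[:480,:640]; c=np.stack([(u-I['cx'])/I['fx']*d,(v-I['cy'])/I['fy']*d,d],-1)
    T=np.linalg.inv(I['world_to_cam']); return c@T[:3,:3].T+T[:3,3]
def pix2w(u,v,z,I):
    T=np.linalg.inv(I['world_to_cam']); r=T[:3,:3]@np.array([(u-I['cx'])/I['fx'],(v-I['cy'])/I['fy'],1]); o=T[:3,3]
    return o+r*(z-o[2])/r[2]
def w2pix(P,I):
    c=np.asarray(P)@I['world_to_cam'][:3,:3].T+I['world_to_cam'][:3,3]
    return np.stack([I['fx']*c[...,0]/c[...,2]+I['cx'],I['fy']*c[...,1]/c[...,2]+I['cy']],-1)
def top(C,uv,z,w=40,tol=.003):
    u,v=uv; P=C[v-w:v+w,u-w:u+w].reshape(-1,3); P=P[abs(P[:,2]-z)<tol,:]
    return P
def move(o,x,y,z,yaw):
    "shift mm and turn in tool frame to reach TCP pose pointing down"
    Rc=R.from_euler('xyz',o['eef_rot']); Rt=R.from_euler('xyz',[np.pi,0,yaw])
    s=Rc.inv().apply(np.array([x,y,z])-o['ee_pos'])*1000
    return np.r_[s.round(1),(Rc.inv()*Rt).as_rotvec().round(4)]
E
python3 - <<'E'
from h import *
from station import cams
px=dict(scene=dict(tube_round=(182,222),cap_square=(146,279),cap_round=(158,321),magnet=(400,184),tube_square=(455,184),tin=(484,215),foot_round=(291,307),foot_square=(383,264),disc=(321,219)),
side=dict(tube_round=(411,170),cap_square=(372,155),cap_round=(321,150),magnet=(358,400),tube_square=(277,440),foot_round=(260,205),foot_square=(238,283)))
H=dict(tube_round=.06,cap_square=.01,cap_round=.01,magnet=.018,tube_square=.06,tin=.06,foot_round=.02,foot_square=.02,disc=.006)
for n in px:
    I=cams.camera_info(n); C=cloud(np.load(f"pics/{n}0.npy"),I)
    z=C[...,2]; print(n,'bench z',np.median(C[230:250,130:150,2]))
    for k,(u,v) in px[n].items():
        w=45 if 'foot' in k or k in('magnet','tube_square','disc') else 25
        P=top(C,(u,min(v,479-w)),H[k],w,.0035)
        if len(P)<5: print(k,'none');continue
        m=np.median(P[:,:2],0);P=P[np.linalg.norm(P[:,:2]-m,axis=1)<.07]
        q=(P[:,:2]*1000).astype(np.float32);r=cv2.minAreaRect(q);c=cv2.minEnclosingCircle(q)
        print(k,len(P),'rect',np.round(r[0]),np.round(r[1]),round(r[2],1),'circ',np.round(c[0]),round(c[1]))
E
```

```text
scene bench z 0.0012944787343638353
tube_round 92 rect [ 337. -288.] [40. 44.] 66.5 circ [ 336. -290.] 24
cap_square 377 rect [ 440. -389.] [49. 51.] 79.4 circ [ 439. -390.] 33
cap_round 399 rect [ 566. -375.] [49. 49.] 16.7 circ [ 565. -374.] 26
magnet 422 rect [341. 279.] [94. 63.] 9.9 circ [342. 278.] 50
tube_square 287 rect [569. 383.] [52. 53.] 87.1 circ [570. 383.] 29
tin 287 rect [569. 383.] [52. 53.] 87.1 circ [570. 383.] 29
foot_round 1218 rect [ 637. -110.] [107.  94.] 82.4 circ [ 638. -105.] 58
foot_square 1064 rect [597. 101.] [119. 111.] 5.5 circ [599. 108.] 68
disc 1178 rect [392.  36.] [134. 135.] 47.4 circ [393.  37.] 70
side bench z -0.001530217634870712
tube_round 57 rect [ 337. -285.] [39. 40.] 10.3 circ [ 336. -285.] 23
cap_square 198 rect [ 440. -386.] [49. 47.] 79.7 circ [ 439. -387.] 32
cap_round 162 rect [ 566. -374.] [47. 49.] 45.9 circ [ 565. -372.] 26
magnet 1894 rect [341. 280.] [90. 63.] 8.6 circ [341. 280.] 47
tube_square 342 rect [433. 389.] [41. 41.] 74.6 circ [433. 389.] 28
foot_round 835 rect [ 635. -115.] [89. 90.] 12.6 circ [ 635. -117.] 47
foot_square 1548 rect [595. 110.] [86. 85.] 82.9 circ [595. 110.] 59
```

```bash
python3 - <<'E'
from h import *
from station import ctrl,cams
o=ctrl.get_obs();I=cams.camera_info("wrist")
T=np.linalg.inv(I['world_to_cam']);Rc=R.from_euler('xyz',o['eef_rot'])
print(I['fx'],I['cx'],I['cy'],'cam in tool',Rc.inv().apply(T[:3,3]-o['ee_pos']),'z axis',Rc.inv().apply(T[:3,2]),'x axis',Rc.inv().apply(T[:3,0]))
for y in(0.41,0,.2): print(move(o,.337,-.287,.2,y))
E
```

```text
343.34471726307146 320.74965470612506 235.44972458866994 cam in tool [ 7.30867042e-02  1.74328929e-04 -2.07467379e-01] z axis [-2.50558554e-01 -8.32274275e-04  9.68101089e-01] x axis [-1.35959135e-03  9.99998947e-01  5.07814899e-04]
[ 1.947e+02 -1.523e+02 -2.200e+01 -1.000e-03 -1.000e-04 -2.000e-04]
[ 1.947e+02 -1.523e+02 -2.200e+01 -1.000e-03  1.000e-04  4.098e-01]
[ 1.947e+02 -1.523e+02 -2.200e+01 -1.000e-03  0.000e+00  2.098e-01]
```

Request:
arm_command(plan=[[[45,-17,-4,0,0,0,-1],[90,-35,-8,0,0,0,-1],[140,-52,-13,0,0,0,-1],[190,-70,-18,0,0,0,-1],[235,-87,-22,0,0,0,-1],[235,-87,-22,0,0,0,-1],[235,-87,-22,0,0,0,-1],[235,-87,-22,0,0,0,-1]]])

```text
time_s: 0.9
ee_pos: [0.3993, -0.3316, 0.2]
eef_rot: [-3.141, 0.0, 0.409]
force: [-1.0, -0.7, 0.1]
grip_width: 0.0946
grip_force: 0.0
```

```bash
cat > snap.py <<'E'
from h import *
from station import ctrl,cams
import sys,pickle
n=sys.argv[1];o=ctrl.get_obs();I=cams.camera_info("wrist");p,d=cams.camera("wrist")
cv2.imwrite(f"pics/{n}.png",p);pickle.dump((o,I,p,d),open(f"pics/{n}.pkl","wb"))
print(o['time_s'],o['ee_pos'],o['eef_rot'],o['joint_vel'].round(3),o['grip_width'])
E
python3 snap.py w1
```

```text
0.9 [ 0.39934551 -0.33155298  0.20000384] [-3.14106040e+00  4.29247469e-04  4.09295167e-01] [-0.019 -0.    -0.     0.003 -0.001  0.003] 0.09456040403433852
```

View pics/w1.png

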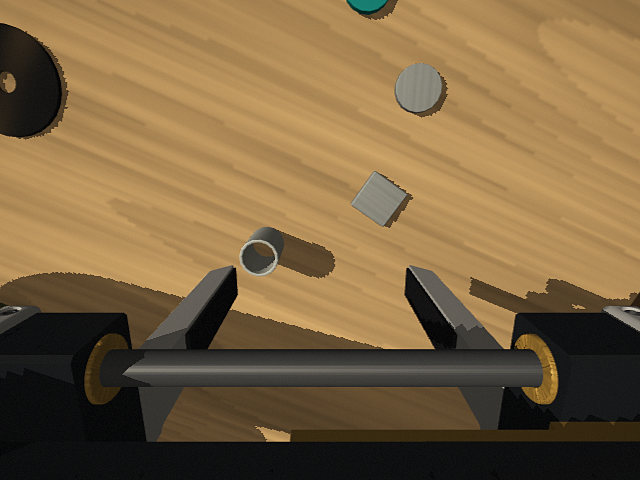

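The wrist view shows the round tube's rim at (259,258), the square cap at (380,198), the round cap at (419,89), and part of the turquoise one at (369,2).

```bash
cat > fit.py <<'E'
from h import *
import pickle
def fit(n,name,uv,z,w,rmax=.07,tol=.004):
    "depth-masked blob of the top face, outline mapped exactly to plane z"
    o,I,p,d=pickle.load(open(f"pics/{n}.pkl","rb")) if isinstance(n,str) else n
    C=cloud(d,I);M=(abs(C[...,2]-z)<tol).astype(np.uint8)
    X=np.zeros_like(M);v0,u0=max(uv[1]-w,0),max(uv[0]-w,0);X[v0:uv[1]+w,u0:uv[0]+w]=1;M*=X
    cs,_=cv2.findContours(M,cv2.RETR_EXTERNAL,cv2.CHAIN_APPROX_NONE)
    c=max(cs,key=cv2.contourArea).reshape(-1,2);q=np.array([pix2w(a,b,z,I)[:2] for a,b in c])*1000
    q=q.astype(np.float32);r=cv2.minAreaRect(q);e=cv2.fitEllipse(q);f=(q.min(0)+q.max(0))/2
    mm=cv2.moments(q.reshape(-1,1,2));cen=(mm['m10']/mm['m00'],mm['m01']/mm['m00'])
    print(name,'cen',np.round(cen,1),'rect',np.round(r[0],1),np.round(r[1],1),round(r[2],1),'ell',np.round(e[0],1),np.round(e[1],1))
    return cen,r,e
E
python3 - <<'E'
from fit import *
fit("w1","tube_round",(259,258),.06,30)
fit("w1","cap_square",(380,198),.01,40)
fit("w1","cap_round",(419,89),.01,40)
o,I,p,d=pickle.load(open("pics/w1.pkl","rb"));C=cloud(d,I)
for u,v in((300,150),(500,150),(380,198),(419,89)):print(C[v,u])
print(move(o,.3375,-.2875,.14,.41),o['qpos'])
E
```

```text
tube_round cen [ 335.6 -286.7] rect [ 336.  -286.6] [41.3 41.6] 23.4 ell [ 335.6 -286.7] [40.6 41.6]
cap_square cen [ 438.6 -387.3] rect [ 438.6 -387.2] [48.5 47.9] 78.7 ell [ 438.7 -387.3] [55.4 55.9]
cap_round cen [ 563.7 -374. ] rect [ 563.9 -374.2] [49.2 49.4] 26.5 ell [ 563.7 -374. ] [48.7 49.4]
[ 0.45337155 -0.28209884  0.00206121]
[ 0.54423869 -0.49236198  0.00208944]
[ 0.44057628 -0.38834234  0.011341  ]
[ 0.56288597 -0.37537267  0.0118502 ]
[-3.92e+01 -6.50e+01  6.01e+01 -5.00e-04  4.00e-04 -7.00e-04] [-7.63374737e-01  2.14464868e-01  1.57719888e+00 -1.94008448e-04
  1.35058596e+00  3.98168977e-01]
```

Request:
arm_command(plan=[[[-20,-33,40,0,0,0,-1],[-40.6,-66.5,80,0,0,0,-1],[-40.6,-66.5,125,0,0,0,-1],[-40.6,-66.5,170,0,0,0,-1],[-40.6,-66.5,170,0,0,0,0.2],[-40.6,-66.5,170,0,0,0,0.4],[-40.6,-66.5,170,0,0,0,0.4],[-40.6,-66.5,170,0,0,0,0.4],[-40.6,-66.5,170,0,0,0,0.4],[-40.6,-66.5,170,0,0,0,0.4]]], squeeze=5)

```text
time_s: 1.95
ee_pos: [0.3366, -0.2865, 0.0311]
eef_rot: [3.14, -0.0, 0.41]
force: [-0.7, -0.0, 0.2]
grip_width: 0.0495
grip_force: 0.0
```

Request:
arm_command(plan=[[[0,0,0,0,0,0,0.4],[0,0,0,0,0,0,0.4],[0,0,0,0,0,0,-0.4],[0,0,0,0,0,0,-0.4],[0,0,0,0,0,-0.14,-0.4],[0,0,0,0,0,-0.28,-0.4],[0,0,0,0,0,-0.42,-0.4],[0,0,0,0,0,-0.56,-0.4],[0,0,0,0,0,-0.7,-0.4],[0,0,0,0,0,-0.84,-0.4],[0,0,0,0,0,-0.98,-0.4],[0,0,0,0,0,-1.12,-0.4]]])

```text
time_s: 3.15
ee_pos: [0.3362, -0.2861, 0.0302]
eef_rot: [-3.141, -0.0, 1.536]
force: [-0.9, -0.2, -0.5]
grip_width: 0.066
grip_force: 0.0
```

Request:
arm_command(plan=[[[0,0,0,0,0,-0.14,-0.4],[0,0,0,0,0,-0.28,-0.4],[0,0,0,0,0,-0.42,0],[0,0,0,0,0,-0.45,0.4],[0,0,0,0,0,-0.45,0.4],[0,0,0,0,0,-0.45,0.4],[0,0,0,0,0,-0.45,0.4],[0,0,0,0,0,-0.45,0.4],[0,0,0,0,0,-0.45,0.4]]], squeeze=20)

```text
time_s: 4.05
ee_pos: [0.3362, -0.2862, 0.0303]
eef_rot: [-3.141, -0.0, 1.979]
force: [-0.8, -0.2, 0.6]
grip_width: 0.0409
grip_force: 20.0
```

```bash
python3 snap.py w2; python3 - <<'E'
from fit import *
o,I,p,d=pickle.load(open("pics/w2.pkl","rb"));print(w2pix([o['ee_pos'][0],o['ee_pos'][1],.06],I),o['qpos'])
E
```

```text
4.05 [ 0.33620056 -0.28620744  0.03032814] [-3.14148737e+00 -1.07941241e-04  1.97943930e+00] [ 0.001 -0.001  0.001  0.001 -0.    -0.001] 0.04089792092561389
[320.23162638 281.86792313] [-7.88197979e-01  2.58479003e-01  1.96190756e+00 -7.35547548e-05
  9.21345036e-01 -1.19679648e+00]
```

View pics/w2.png

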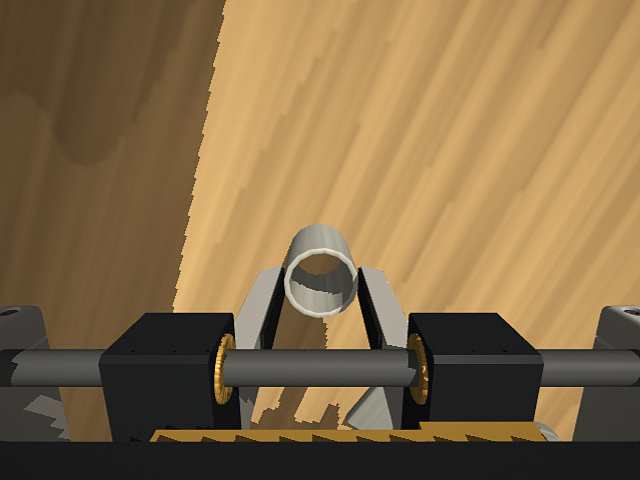

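The tube is held, with its rim centred at (320,282) as predicted, so the wrist calibration is good. Next I carry it over the board.

Request:
arm_command(plan=[[[0,0,-45,0,0,0,0.4],[2,30,-80,0,0,0.05,0.4],[5,75,-100,0,0,0.13,0.4],[8,120,-120,0,0,0.2,0.4],[11,165,-140,0,0,0.27,0.4],[14,210,-160,0,0,0.34,0.4],[17,255,-180,0,0,0.41,0.4],[20,296,-190,0,0,0.41,0.4],[20,296,-190,0,0,0.41,0.4],[20,296,-190,0,0,0.41,0.4],[20,296,-190,0,0,0.41,0.4]]])

```text
time_s: 5.2
ee_pos: [0.5991, -0.1505, 0.2197]
eef_rot: [-3.14, -0.0, 1.569]
force: [-0.5, -0.5, -2.6]
grip_width: 0.0408
grip_force: 20.0
```

```bash
python3 snap.py w3
```

```text
5.2 [ 0.59910368 -0.15053335  0.21969341] [-3.14036175e+00 -3.67959349e-04  1.56922287e+00] [-0.011 -0.012  0.001  0.001  0.     0.002] 0.040815889295060116
```

View pics/w3.png

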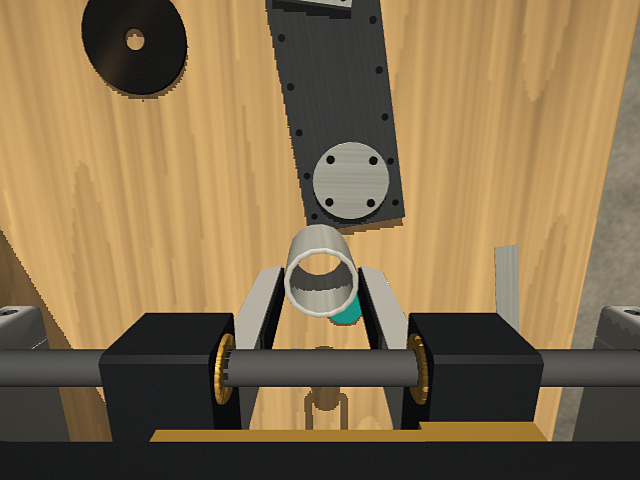

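The picture shows the round foot whole at (351,181), with the tube held over the turquoise disc. I'll fit the foot.

```bash
python3 - <<'E'
from fit import *
c,r,e=fit("w3","foot_round",(351,181),.02,48,tol=.006)
o,I,p,d=pickle.load(open("pics/w3.pkl","rb"));C=cloud(d,I)
h=[(330.5,160),(373.5,160),(329.5,202.5),(370.5,203)]
print('holes mean',np.mean([pix2w(*a,.02,I) for a in h],0),'z',C[181,351],C[100,230])
print(move(o,e[0][0]/1000,e[0][1]/1000,.0503,1.57),o['qpos'])
E
```

```text
foot_round cen [ 634.1 -117.2] rect [ 634.  -116.6] [92.5 91.8] 13.0 ell [ 634.3 -117.2] [89.5 90.3]
holes mean [ 0.63501014 -0.11784232  0.02      ] z [ 0.63490871 -0.11690414  0.02118074] [ 0.49415846 -0.02496545  0.00131946]
[ 3.330e+01  3.530e+01  1.694e+02 -1.200e-03 -4.000e-04 -8.000e-04] [-3.05444184e-01  4.29514797e-01  1.25051455e+00 -1.73050002e-05
  1.46284792e+00 -3.03869083e-01]
```

Request:
arm_command(plan=[[[15,16,20,0,0,0,0.4],[33.2,35.2,55,0,0,0,0.4],[33.2,35.2,95,0,0,0,0.4],[33.2,35.2,130,0,0,0,0.4],[33.2,35.2,155,0,0,0,0.4],[33.2,35.2,160,0,0,0,0.4],[33.2,35.2,163,0,0,0,0.4],[33.2,35.2,163,0,0,0,0.4],[33.2,35.2,163,0,0,0,0.4]]])

```text
time_s: 6.15
ee_pos: [0.6358, -0.1173, 0.059]
eef_rot: [3.139, 0.001, 1.57]
force: [-0.1, 0.1, -2.0]
grip_width: 0.0409
grip_force: 20.0
```

```bash
python3 snap.py w4;python3 - <<'E'
from fit import *
o,I,p,d=pickle.load(open("pics/w4.pkl","rb"));print(move(o,.6344,-.1173,.0505,1.569))
E
```

```text
6.15 [ 0.63577333 -0.11732815  0.05904787] [3.13925567e+00 5.52984914e-04 1.56952266e+00] [ 0.001  0.003  0.003 -0.001 -0.005  0.001] 0.040892291899965
[ 0.0e+00 -1.4e+00  8.5e+00  2.3e-03  6.0e-04  5.0e-04]
```

View pics/w4.png

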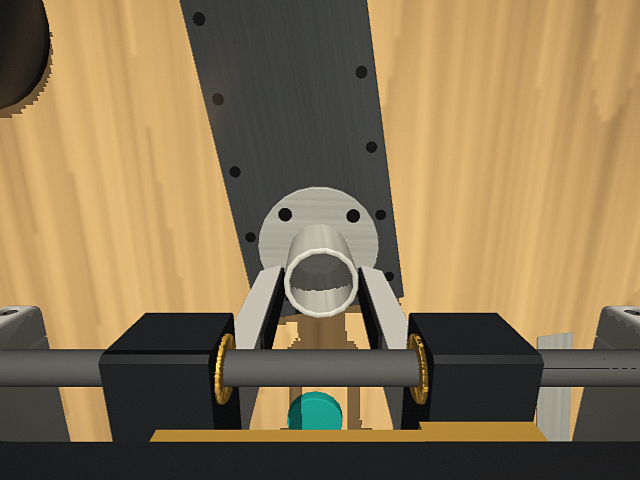

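Request:
arm_command(plan=[[[0,-1.4,4,0,0,0,0.4],[0,-1.4,6,0,0,0,0.4],[0,-1.4,7.5,0,0,0,0.4],[0,-1.4,8,0,0,0,0.4],[0,-1.4,8,0,0,0,0.4],[0,-1.4,8,0,0,0,0.4]]])

```text
time_s: 6.8
ee_pos: [0.6338, -0.1171, 0.0502]
eef_rot: [3.141, 0.0, 1.57]
force: [-3.4, -0.2, 5.3]
grip_width: 0.0412
grip_force: 20.1
```

```bash
python3 -c "
from station import ctrl
o=ctrl.get_obs();print(o['ee_pos'],o['force'],o['eef_rot'])"
```

```text
[ 0.63382128 -0.11711385  0.05020063] [-3.42242649 -0.18555709  5.31982174] [3.14122116e+00 3.02992724e-04 1.56981322e+00]
```

Request:
arm_command(plan=[[[0,0,0,0,0,0,-0.3],[0,0,0,0,0,0,-0.5],[0,0,-5,0,0,0,-0.6],[0,0,-40,0,0,0,-1],[0,0,-85,0,0,0,-1],[20,-10,-130,0,0,0,-1],[60,-30,-150,0,0,0,-1],[105,-53,-150,0,0,0,-1],[150,-75,-150,0,0,0,-1],[195,-97,-150,0,0,0,-1],[240,-120,-150,0,0,0,-1],[285,-142,-150,0,0,0,-1]]])

```text
time_s: 8.0
ee_pos: [0.4915, 0.1685, 0.1999]
eef_rot: [3.141, -0.0, 1.57]
force: [1.1, 0.8, 0.2]
grip_width: 0.0939
grip_force: 0.0
```

Request:
arm_command(plan=[[[40,-20,0,0,0,0,-1],[82,-42,0,0,0,0,-1],[82,-42,0,0,0,0,-1],[82,-42,0,0,0,0,-1],[82,-42,0,0,0,0,-1]]])

```text
time_s: 8.5
ee_pos: [0.4511, 0.2483, 0.1995]
eef_rot: [3.141, 0.0, 1.569]
force: [-0.5, -0.6, -0.1]
grip_width: 0.0942
grip_force: 0.0
```

```bash
python3 snap.py w5;python3 - <<'E'
from fit import *
o,I,p,d=pickle.load(open("pics/w5.pkl","rb"));print(w2pix([.433,.389,.06],I),w2pix([.341,.28,.018],I),o['qpos'])
try:
    a=tuple(w2pix([.433,.389,.06],I).astype(int)); fit("w5","tube_square",a,.061,40,tol=.004)
    a=tuple(w2pix([.341,.28,.018],I).astype(int)); fit("w5","magnet",a,.018,60)
except Exception as x: print(x)
E
```

```text
8.5 [0.45114484 0.24831063 0.19950623] [3.14134265e+00 4.10265562e-05 1.56907309e+00] [-0.015  0.003  0.003  0.001 -0.     0.003] 0.09421327225026324
[300.23236357  71.06691031] [222.44453953 184.51570361] [ 4.32100971e-01  2.05032448e-01  1.58974431e+00 -1.45965650e-04
  1.34660630e+00  4.33856640e-01]
tube_square cen [431.7 389.3] rect [431.7 389.2] [40.6 40.2] 74.2 ell [431.8 389.3] [46.3 47.4]
magnet cen [340.3 280.4] rect [340.4 280.3] [91. 60.] 8.0 ell [340.4 280.4] [62.6 94.3]
```

View pics/w5.png

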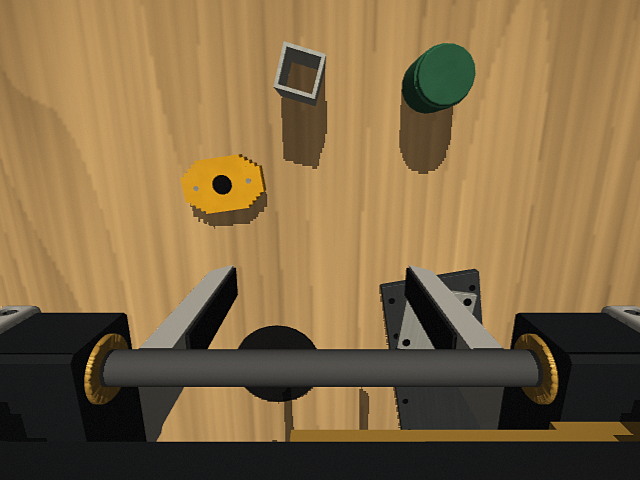

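The wrist view shows the square tube at (300,72), the magnet at (222,184), and the tin at (445,75), clear of the grasp. I'll pick the square tube.

Request:
arm_command(plan=[[[45,-6,25,0,0,0.07,-1],[90,-12,50,0,0,0.14,-1],[135,-18,75,0,0,0.2,-1],[141,-19.5,90,0,0,0.272,-1],[141,-19.5,125,0,0,0.272,-1],[141,-19.5,169,0,0,0.272,-1],[141,-19.5,169,0,0,0.272,-1],[141,-19.5,169,0,0,0.272,0.2],[141,-19.5,169,0,0,0.272,0.4],[141,-19.5,169,0,0,0.272,0.4],[141,-19.5,169,0,0,0.272,0.4],[141,-19.5,169,0,0,0.272,0.4]]], squeeze=20)

```text
time_s: 9.75
ee_pos: [0.4316, 0.3902, 0.0312]
eef_rot: [3.141, -0.001, 1.298]
force: [-0.3, -0.6, -0.6]
grip_width: 0.0575
grip_force: 0.0
```

Request:
arm_command(plan=[[[0,0,0,0,0,0,0.4],[0,0,0,0,0,0,0.4],[0,0,0,0,0,0,0.4],[0,0,0,0,0,0,0.4]]])

```text
time_s: 10.15
ee_pos: [0.4314, 0.39, 0.0304]
eef_rot: [3.141, -0.0, 1.298]
force: [0.1, -0.9, 1.7]
grip_width: 0.0391
grip_force: 20.0
```

```bash
python3 snap.py w6;python3 - <<'E'
from fit import *
o,I,p,d=pickle.load(open("pics/w6.pkl","rb"));a=w2pix([*o['ee_pos'][:2],.06],I);print(a,o['qpos'])
fit("w6","tube_square",tuple(a.astype(int)),.061,48,tol=.004)
E
```

```text
10.15 [0.4314167  0.3900465  0.03043721] [ 3.14146366e+00 -1.12085627e-04  1.29781370e+00] [ 0.002 -0.001  0.001 -0.001  0.001 -0.001] 0.03907746750676664
[320.3031291  282.25283541] [ 6.72127396e-01  5.27592898e-01  1.56782478e+00 -4.49607542e-05
  1.04600858e+00  9.45132549e-01]
tube_square cen [431.6 390.2] rect [431.1 390.5] [40.7 51.9] 74.3 ell [431.5 390.3] [46.8 48.4]
```

Request:
arm_command(plan=[[[0,0,-45,0,0,0,0.4],[0,0,-90,0,0,0,0.4],[-25,20,-125,0,0,0,0.4],[-60,47,-150,0,0,-0.02,0.4],[-95,75,-170,0,0,-0.04,0.4],[-130,102,-170,0,0,-0.06,0.4],[-165,130,-170,0,0,-0.08,0.4],[-200,157,-170,0,0,-0.1,0.4],[-235,185,-170,0,0,-0.12,0.4],[-270,212,-170,0,0,-0.14,0.4],[-306,240,-170,0,0,-0.15,0.4],[-306,240,-170,0,0,-0.15,0.4]]])

```text
time_s: 11.4
ee_pos: [0.5808, 0.0261, 0.1994]
eef_rot: [-3.141, 0.001, 1.444]
force: [-0.1, 1.2, -3.2]
grip_width: 0.0394
grip_force: 20.0
```

Request:
arm_command(plan=[[[0,0,0,0,0,0,0.4],[0,0,0,0,0,0,0.4],[0,0,0,0,0,0,0.4]]])

```text
time_s: 11.7
ee_pos: [0.5796, 0.0317, 0.2004]
eef_rot: [-3.141, -0.0, 1.449]
force: [-0.2, 0.8, -3.0]
grip_width: 0.0392
grip_force: 20.0
```

```bash
python3 snap.py w7;python3 - <<'E'
from fit import *
o,I,p,d=pickle.load(open("pics/w7.pkl","rb"));a=w2pix([.595,.11,.02],I);print(a,o['qpos'])
try: fit("w7","foot_square",tuple(a.astype(int)),.021,60,tol=.005)
except Exception as x: print(x)
E
```

```text
11.7 [0.57964971 0.03174334 0.20035722] [-3.14146536e+00 -9.80346164e-05  1.44922589e+00] [-0.    -0.002 -0.003 -0.     0.001 -0.001] 0.03923591401451991
[325.57545425 140.17882283] [-8.43808169e-03  3.53041070e-01  1.39958172e+00  1.13649630e-04
  1.38908528e+00  1.13111806e-01]
foot_square cen [594.5 109.6] rect [594.5 109.6] [82.7 84. ] 83.0 ell [594.4 109.7] [97.4 98. ]
```

View pics/w7.png

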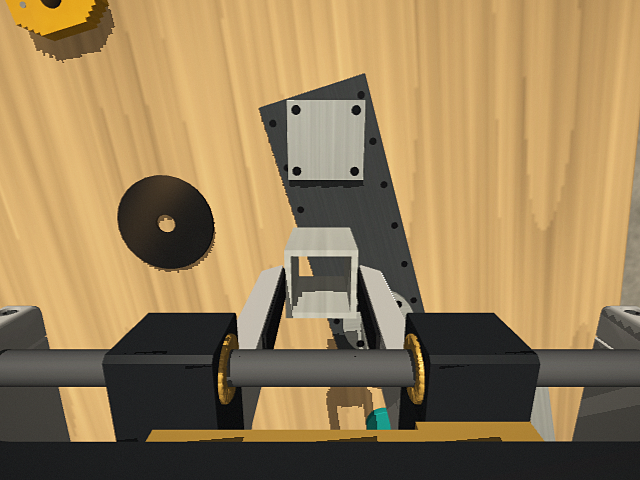

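The square foot is at (326,140), and its yaw matches the tube's. The tube is held square, with its rim centred at (321,283).

Request:
arm_command(plan=[[[40,2.5,0,0,0,0,0.4],[79.6,5.3,25,0,0,0,0.4],[79.6,5.3,65,0,0,0,0.4],[79.6,5.3,105,0,0,0,0.4],[79.6,5.3,130,0,0,0,0.4],[79.6,5.3,142,0,0,0,0.4],[79.6,5.3,142,0,0,0,0.4],[79.6,5.3,142,0,0,0,0.4]]])

```text
time_s: 12.55
ee_pos: [0.5957, 0.1093, 0.0598]
eef_rot: [3.14, -0.0, 1.448]
force: [-0.0, -0.6, -1.4]
grip_width: 0.039
grip_force: 20.0
```

```bash
python3 -c "
from h import *
from station import ctrl
o=ctrl.get_obs();print(o['ee_pos'],o['eef_rot'],move(o,.5945+.00006,.1096+.0005,.0504,1.4486))"
```

```text
[0.59567332 0.10928835 0.05983969] [ 3.13972793e+00 -4.55710570e-04  1.44805593e+00] [ 7.0e-01 -1.2e+00  9.4e+00  1.9e-03 -5.0e-04 -5.0e-04]
```

Request:
arm_command(plan=[[[0.6,-0.8,4,0,0,0,0.4],[0.6,-0.8,7,0,0,0,0.4],[0.6,-0.8,8,0,0,0,0.4],[0.6,-0.8,8.5,0,0,0,0.4],[0.6,-0.8,8.8,0,0,0,0.4],[0.6,-0.8,8.8,0,0,0,0.4]]])

```text
time_s: 13.15
ee_pos: [0.5947, 0.1095, 0.0507]
eef_rot: [3.14, -0.0, 1.448]
force: [-2.5, -2.4, 7.6]
grip_width: 0.0394
grip_force: 20.0
```

Request:
arm_command(plan=[[[0,0,0,0,0,0,-0.3],[0,0,0,0,0,0,-0.5],[0,0,-5,0,0,0,-0.7],[0,0,-45,0,0,0,-1],[0,0,-90,0,0,0,-1],[-20,1,-135,0,0,0,-1],[-60,4,-150,0,0,0,-1],[-110,6,-150,0,0,0,-1],[-160,9,-150,0,0,0,-1],[-210,12,-150,0,0,0,-1],[-260,15,-150,0,0,0,-1],[-310,18,-150,0,0,0,-1]]])

```text
time_s: 14.35
ee_pos: [0.5737, -0.2018, 0.2001]
eef_rot: [3.141, 0.0, 1.448]
force: [-0.4, -0.0, -0.2]
grip_width: 0.0938
grip_force: 0.0
```

Request:
arm_command(plan=[[[-50,3,0,0,0,0,-1],[-100,6,0,0,0,0,-1],[-150,9,10,0,0,0,-1],[-173.7,10.5,40,0,0,0,-1],[-173.7,10.5,70,0,0,0,-1],[-173.7,10.5,100,0,0,0,-1],[-173.7,10.5,120,0,0,0,-1],[-173.7,10.5,120,0,0,0,-1],[-173.7,10.5,120,0,0,0,-1]]])

```text
time_s: 15.25
ee_pos: [0.5635, -0.3736, 0.0805]
eef_rot: [3.141, 0.0, 1.448]
force: [0.6, 0.3, -0.1]
grip_width: 0.094
grip_force: 0.0
```

```bash
python3 snap.py w8; python3 - <<'E'
from fit import *
o,I,p,d=pickle.load(open("pics/w8.pkl","rb"));a=w2pix([.5637,-.374,.01],I);print(a,o['qpos'],move(o,.5637,-.374,.003,1.4486))
try: fit("w8","cap_round",tuple(a.astype(int)),.011,60,tol=.003)
except Exception as x: print(x)
E
```

```text
15.25 [ 0.56350158 -0.37359459  0.08052477] [3.14105537e+00 3.18101683e-04 1.44789886e+00] [-0.    -0.023 -0.019  0.001 -0.001  0.001] 0.09400547894330046
[320.56358404 236.83450972] [-6.39607091e-01  6.65042186e-01  1.21883856e+00 -1.17130195e-05
  1.25708761e+00 -5.16706097e-01] [-4.00e-01  2.00e-01  7.75e+01  5.00e-04  3.00e-04 -7.00e-04]
cap_round cen [ 564. -374.] rect [ 564.1 -374.1] [48.7 48.7] 38.0 ell [ 564. -374.] [48.6 48.8]
```

View pics/w8.png

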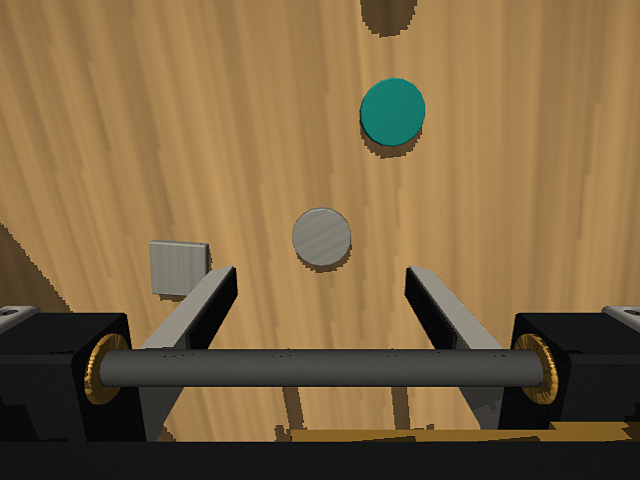

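The picture shows the round cap centred at (321,237) between the fingers and the turquoise one clear of them. I'll go down, then grip both ways to centre it.

Request:
arm_command(plan=[[[0,-0.3,40,0,0,0,-1],[0,-0.3,65,0,0,0,-0.5],[0,-0.3,74,0,0,0,0],[0,-0.3,77,0,0,0,0.3],[0,-0.3,77,0,0,0,0.3],[0,-0.3,77,0,0,0,0.3],[0,-0.3,77,0,0,0,0.3],[0,-0.3,77,0,0,0,0.3],[0,-0.3,77,0,0,0,0.3],[0,-0.3,77,0,0,0,-0.4],[0,-0.3,77,0,0,0,-0.4],[0,-0.3,77,0,0,0.1,-0.4]]], squeeze=5)

```text
time_s: 16.5
ee_pos: [0.5629, -0.3734, 0.0025]
eef_rot: [-3.142, -0.0, 1.347]
force: [0.3, -0.3, 0.5]
grip_width: 0.0551
grip_force: 0.0
```

Request:
arm_command(plan=[[[0,0,0,0,0,0.14,-0.4],[0,0,0,0,0,0.28,-0.4],[0,0,0,0,0,0.42,-0.4],[0,0,0,0,0,0.56,-0.4],[0,0,0,0,0,0.7,-0.4],[0,0,0,0,0,0.84,-0.4],[0,0,0,0,0,0.98,-0.4],[0,0,0,0,0,1.12,-0.4],[0,0,0,0,0,1.26,-0.4],[0,0,0,0,0,1.4,-0.4],[0,0,0,0,0,1.47,-0.1],[0,0,0,0,0,1.47,0.3]]])

```text
time_s: 17.7
ee_pos: [0.5629, -0.3734, 0.0026]
eef_rot: [-3.142, 0.0, -0.123]
force: [-0.5, 0.1, 0.1]
grip_width: 0.0533
grip_force: 0.0
```

Request:
arm_command(plan=[[[0,0,0,0,0,0,0.3],[0,0,0,0,0,0,0.3],[0,0,0,0,0,0,0.3],[0,0,0,0,0,0,0.3]]], squeeze=20)

```text
time_s: 18.1
ee_pos: [0.5629, -0.3734, 0.0025]
eef_rot: [-3.142, 0.0, -0.122]
force: [0.1, 0.3, 0.6]
grip_width: 0.0333
grip_force: 0.0
```

```bash
python3 snap.py w9
```

```text
18.1 [ 0.56290693 -0.37342368  0.00252634] [-3.14156552e+00  1.89715863e-05 -1.21611246e-01] [-0.001  0.     0.001 -0.001  0.002  0.004] 0.03329726487042294
```

View pics/w9.png

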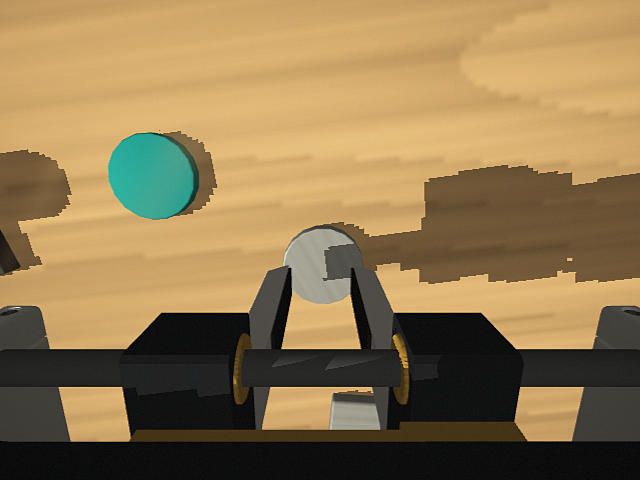

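```bash
python3 - <<'E'
from fit import *
from station import ctrl
o,I,p,d=pickle.load(open("pics/w9.pkl","rb"));e=o['ee_pos'];print(w2pix([*e[:2],.01],I),w2pix(e,I))
C=cloud(d,I)
for v in(230,245,260,275,290,300):print(v,C[v,310].round(4),C[v,300].round(4))
c=[pix2w(u,v,.01,I)[:2] for u,v in((284,265),(322,226),(362,266),(322,304))];print(np.round(c,4))
print(ctrl.get_obs()['grip_width'],ctrl.get_obs()['grip_force'])
E
```

```text
[321.12715651 268.86238971] [321.12553232 264.82235749]
230 [ 0.5884 -0.3699  0.0108] [ 0.5869 -0.3631  0.0011]
245 [ 0.5794 -0.3687  0.0116] [ 0.5796 -0.3626  0.0096]
260 [ 0.5698 -0.3674  0.0112] [ 0.5708 -0.3614  0.0117]
275 [ 0.56   -0.3661  0.0107] [ 0.5609 -0.36    0.011 ]
290 [ 0.5499 -0.3648  0.0103] [ 0.5511 -0.3587  0.0111]
300 [ 0.5438 -0.364   0.0115] [ 0.5396 -0.3565  0.0008]
[[ 0.5682 -0.351 ]
 [ 0.5898 -0.3773]
 [ 0.5617 -0.3986]
 [ 0.5394 -0.3711]]
0.032933009266272774 0.0
```

```bash
python3 - <<'E'
from fit import *
o,I,p,d=pickle.load(open("pics/w9.pkl","rb"));C=cloud(d,I)
for v in range(256,306,6):
    print(v,[tuple((C[v,u]*1000).round(0).astype(int)) for u in (264,272,280,286,292,298)])
q=cv2.resize(p[210:320,240:400],None,fx=5,fy=5,interpolation=cv2.INTER_CUBIC);cv2.imwrite("pics/w9c.png",q)
E
```

```text
256 [(np.int64(573), np.int64(-338), np.int64(1)), (np.int64(572), np.int64(-343), np.int64(1)), (np.int64(571), np.int64(-348), np.int64(-1)), (np.int64(574), np.int64(-353), np.int64(10)), (np.int64(574), np.int64(-357), np.int64(11)), (np.int64(573), np.int64(-361), np.int64(11))]
262 [(np.int64(569), np.int64(-337), np.int64(1)), (np.int64(568), np.int64(-342), np.int64(1)), (np.int64(568), np.int64(-348), np.int64(2)), (np.int64(570), np.int64(-353), np.int64(11)), (np.int64(570), np.int64(-356), np.int64(12)), (np.int64(569), np.int64(-360), np.int64(10))]
268 [(np.int64(565), np.int64(-336), np.int64(1)), (np.int64(564), np.int64(-342), np.int64(1)), (np.int64(575), np.int64(-353), np.int64(36)), (np.int64(575), np.int64(-356), np.int64(36)), (np.int64(566), np.int64(-356), np.int64(12)), (np.int64(565), np.int64(-359), np.int64(11))]
274 [(np.int64(561), np.int64(-336), np.int64(1)), (np.int64(575), np.int64(-349), np.int64(43)), (np.int64(575), np.int64(-354), np.int64(45)), (np.int64(574), np.int64(-356), np.int64(41)), (np.int64(562), np.int64(-355), np.int64(12)), (np.int
[... 769 characters left out ...]
(571), np.int64(-358), np.int64(58)), (np.int64(546), np.int64(-352), np.int64(0)), (np.int64(550), np.int64(-357), np.int64(12))]
298 [(np.int64(576), np.int64(-350), np.int64(73)), (np.int64(575), np.int64(-354), np.int64(74)), (np.int64(574), np.int64(-356), np.int64(71)), (np.int64(569), np.int64(-357), np.int64(60)), (np.int64(542), np.int64(-351), np.int64(0)), (np.int64(542), np.int64(-356), np.int64(2))]
304 [(np.int64(575), np.int64(-351), np.int64(79)), (np.int64(575), np.int64(-354), np.int64(79)), (np.int64(574), np.int64(-357), np.int64(76)), (np.int64(565), np.int64(-357), np.int64(59)), (np.int64(538), np.int64(-351), np.int64(2)), (np.int64(537), np.int64(-355), np.int64(1))]
```

View pics/w9c.png

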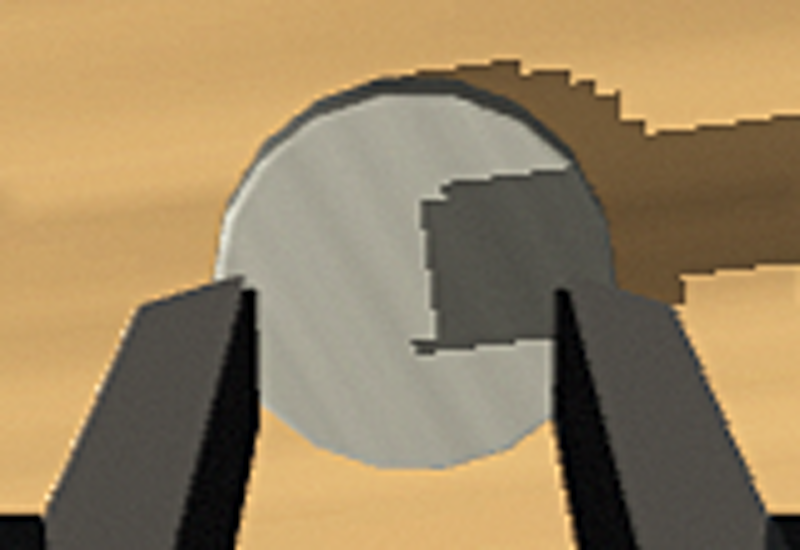

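```bash
python3 - <<'E'
from fit import *
from station import cams
for n in("side","scene"):
    I=cams.camera_info(n);p,d=cams.camera(n)
    C=cloud(d,I);e=np.array([.5629,-.3734])
    m=(np.linalg.norm(C[...,:2]-e,axis=-1)<.05)&(C[...,2]>.014)&(C[...,2]<.12)
    print(n,m.sum(),np.percentile(C[m][:,2],[0,5,20,50,90]).round(3), w2pix([.5629,-.3734,.0025],I),w2pix([.5629,-.3734,.0325],I))
    u,v=w2pix([.5629,-.3734,.0325],I).astype(int)
    q=cv2.resize(p[max(v-40,0):v+40,u-50:u+50],None,fx=5,fy=5,interpolation=cv2.INTER_CUBIC);cv2.imwrite(f"pics/f_{n}.png",q);print(u,v)
a=cv2.imread("pics/f_side.png");b=cv2.imread("pics/f_scene.png");h=min(len(a),len(b))
cv2.imwrite("pics/f.png",cv2.resize(np.hstack([a[:h],b[:h]]),None,fx=.8,fy=.8))
E
```

```text
side 344 [0.027 0.034 0.044 0.063 0.088] [322.12129793 151.67868795] [322.41699142 141.19125697]
322 141
scene 486 [0.014 0.037 0.05  0.073 0.102] [160.27253638 321.51323039] [156.48469767 312.58666896]
156 312
```

View pics/f.png

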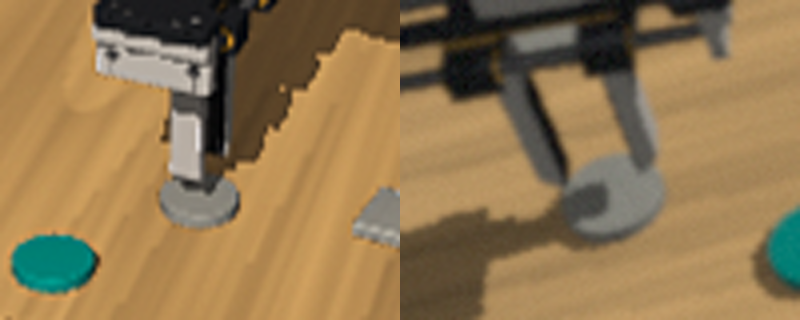

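The crops show the fingertips about 27 mm above the bench although the reported TCP z is 2.5 mm. So the real tips end roughly 25–30 mm short of the stated TCP. I'll open and lower gently to find the true offset.

Request:
arm_command(plan=[[[0,0,0,0,0,0,-0.5],[0,0,0,0,0,0,-0.5],[0,0,0,0,0,0,-0.5],[1,0.5,0,0,0,0,-0.5],[1,0.5,0,0,0,0,-0.5],[1,0.5,8,0,0,0,-0.5],[1,0.5,14,0,0,0,-0.5],[1,0.5,17,0,0,0,-0.5],[1,0.5,18,0,0,0,-0.5],[1,0.5,18,0,0,0,-0.5]]])

```text
time_s: 19.25
ee_pos: [0.5638, -0.374, -0.0157]
eef_rot: [-3.141, 0.0, -0.122]
force: [-0.1, -0.3, 0.1]
grip_width: 0.0704
grip_force: 0.0
```

```bash
python3 - <<'E'
from fit import *
from station import cams,ctrl
o=ctrl.get_obs();print(o['ee_pos'],o['force'],o['grip_width'])
n="side"
I=cams.camera_info(n);p,d=cams.camera(n);C=cloud(d,I);e=o['ee_pos'][:2]
u,v=w2pix([*e,.02],I).astype(int)
q=cv2.resize(p[v-40:v+30,u-40:u+40],None,fx=8,fy=8,interpolation=cv2.INTER_CUBIC);cv2.imwrite("pics/g.png",q);print(u,v)
E
```

```text
[ 0.56378106 -0.37402785 -0.01569199] [-0.11779952 -0.3348605   0.10173592] 0.070419108147167
322 145
```

View pics/g.png

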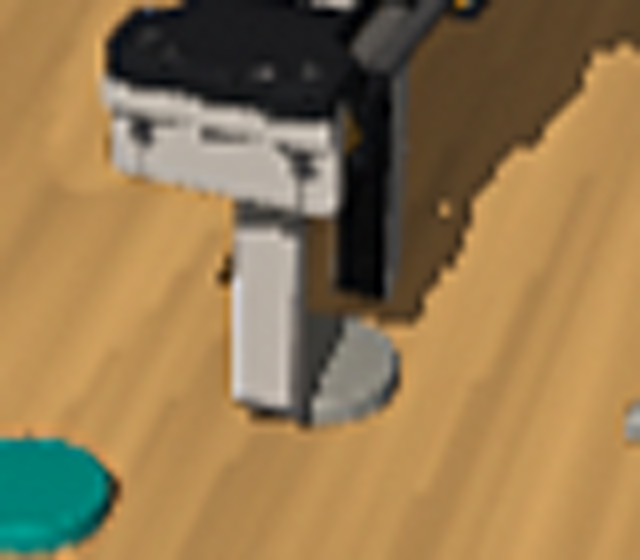

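Request:
arm_command(plan=[[[0,0,2,0,0,0,-0.5],[0,0,4,0,0,0,-0.5],[0,0,4,0,0,0,-0.5],[0,0,4,0,0,0,-0.5]]])

```text
time_s: 19.7
ee_pos: [0.5638, -0.374, -0.0195]
eef_rot: [3.142, 0.0, -0.122]
force: [-1.2, -0.0, 0.1]
grip_width: 0.0702
grip_force: 0.0
```

Request:
arm_command(plan=[[[0,0,1,0,0,0,-0.5],[0,0,2,0,0,0,-0.5],[0,0,2,0,0,0,-0.5],[0,0,2,0,0,0,-0.5]]])

```text
time_s: 20.1
ee_pos: [0.5638, -0.374, -0.0215]
eef_rot: [-3.142, 0.0, -0.122]
force: [-0.6, -0.4, -0.3]
grip_width: 0.0703
grip_force: 0.0
```

```bash
python3 - <<'E'
from fit import *
from station import cams,ctrl
o=ctrl.get_obs();print(o['ee_pos'],o['force'])
I=cams.camera_info("side")
for z in(0,.005,.01,.015):print(z,w2pix([.5638+.0049,-.374+.0397,z],I),w2pix([.5638+.0049+.008,-.374+.0387,z],I))
E
```

```text
[ 0.56382607 -0.37402948 -0.02148531] [-0.6295271  -0.35869027 -0.29753166]
0 [315.79624617 160.57815563] [312.73171126 159.84502834]
0.005 [315.82910479 158.84137994] [312.75639952 158.10930202]
0.01 [315.86213816 157.09536718] [312.78121885 156.36436016]
0.015 [315.89534768 155.34004346] [312.80617031 154.61012916]
```

Request:
arm_command(plan=[[[0,0,1,0,0,0,-0.5],[0,0,2,0,0,0,-0.5],[0,0,2,0,0,0,-0.5]]])

```text
time_s: 20.4
ee_pos: [0.5638, -0.374, -0.0236]
eef_rot: [-3.141, 0.0, -0.122]
force: [-0.2, -0.4, 0.5]
grip_width: 0.0704
grip_force: 0.0
```

Request:
arm_command(plan=[[[0,0,1,0,0,0,-0.5],[0,0,1,0,0,0,-0.5],[0,0,1,0,0,0,-0.5]]])

```text
time_s: 20.7
ee_pos: [0.5638, -0.374, -0.0245]
eef_rot: [-3.142, 0.0, -0.122]
force: [0.2, 0.2, 0.2]
grip_width: 0.0705
grip_force: 0.0
```

Request:
arm_command(plan=[[[0,0,1,0,0,0,-0.5],[0,0,1,0,0,0,-0.5],[0,0,1,0,0,0,-0.5]]])

```text
time_s: 21.0
ee_pos: [0.5639, -0.374, -0.0255]
eef_rot: [-3.142, -0.0, -0.122]
force: [0.8, 1.0, 0.3]
grip_width: 0.0705
grip_force: 0.0
```

Request:
arm_command(plan=[[[0,0,0,0,0,0,0.3],[0,0,0,0,0,0,0.3],[0,0,0,0,0,0,0.3],[0,0,0,0,0,0,0.3],[0,0,0,0,0,0,0.3],[0,0,0,0,0,0,0.3],[0,0,0,0,0,0,0.3]]], squeeze=5)

```text
time_s: 21.7
ee_pos: [0.5639, -0.3741, -0.0254]
eef_rot: [3.142, -0.0, -0.122]
force: [-0.6, 0.1, 1.3]
grip_width: 0.0495
grip_force: 5.0
```

Gripped at 49.5 mm. Now I'll turn 90° and re-grip to centre it the other way.

Request:
arm_command(plan=[[[0,0,0,0,0,0,-0.4],[0,0,0,0,0,0,-0.4],[0,0,0,0,0,-0.14,-0.4],[0,0,0,0,0,-0.28,-0.4],[0,0,0,0,0,-0.42,-0.4],[0,0,0,0,0,-0.56,-0.4],[0,0,0,0,0,-0.7,-0.4],[0,0,0,0,0,-0.84,-0.4],[0,0,0,0,0,-0.98,-0.4],[0,0,0,0,0,-1.12,-0.4],[0,0,0,0,0,-1.26,-0.4],[0,0,0,0,0,-1.4,-0.4]]])

```text
time_s: 22.9
ee_pos: [0.5638, -0.374, -0.0255]
eef_rot: [-3.142, -0.0, 1.284]
force: [0.1, -0.3, 0.8]
grip_width: 0.0659
grip_force: 0.0
```

Request:
arm_command(plan=[[[0,0,0,0,0,-0.14,0],[0,0,0,0,0,-0.17,0.3],[0,0,0,0,0,-0.17,0.3],[0,0,0,0,0,-0.17,0.3],[0,0,0,0,0,-0.17,0.3],[0,0,0,0,0,-0.17,0.3],[0,0,0,0,0,-0.17,0.3]]], squeeze=25)

```text
time_s: 23.6
ee_pos: [0.5638, -0.374, -0.0255]
eef_rot: [-3.141, -0.0, 1.447]
force: [0.1, 0.3, 0.0]
grip_width: 0.0488
grip_force: 25.0
```

Request:
arm_command(plan=[[[0,0,-10,0,0,0,0.3],[0,0,-50,0,0,0,0.3],[0,0,-95,0,0,0,0.3],[30,7,-135,0,0,0,0.3],[75,17,-155,0,0,0,0.3],[120,27,-170,0,0,0,0.3],[160,36.5,-176,0,0,0,0.3],[160,36.5,-176,0,0,0,0.3],[160,36.5,-176,0,0,0,0.3],[160,36.5,-176,0,0,0,0.3]]])

```text
time_s: 24.6
ee_pos: [0.6192, -0.2206, 0.1504]
eef_rot: [-3.141, 0.0, 1.447]
force: [-1.2, -0.5, -2.7]
grip_width: 0.0495
grip_force: 25.0
```

```bash
python3 snap.py w10; python3 - <<'E'
from fit import *
o,I,p,d=pickle.load(open("pics/w10.pkl","rb"));a=w2pix([.634,-.117,.08],I);print(a,o['qpos'])
fit("w10","tube_round",tuple(a.astype(int)),.081,45,tol=.004)
b=w2pix([.5946,.1096,.08],I);print(b)
try: fit("w10","tube_square",tuple(b.astype(int)),.081,45,tol=.004)
except Exception as e:print(e)
print('cap top predicted',w2pix([*o['ee_pos'][:2],o['ee_pos'][2]+.0355],I),cloud(d,I)[270,321])
E
```

```text
24.6 [ 0.61921719 -0.22059731  0.1504386 ] [-3.14109131e+00  7.84775846e-05  1.44688300e+00] [-0.011  0.003 -0.001 -0.    -0.     0.002] 0.0494762397065118
[322.60639931 103.32070977] [-3.97845696e-01  5.64020383e-01  1.21266799e+00 -2.15709686e-04
  1.36536571e+00 -2.73888296e-01]
tube_round cen [ 632.  -117.4] rect [ 632.  -117.4] [40.6 41. ] 82.8 ell [ 632.  -117.4] [40.5 40.7]
[ 210.7070955  -287.01257599]
max() iterable argument is empty
cap top predicted [320.20877417 286.34627471] [ 0.62085581 -0.2109721   0.18708931]
```

View pics/w10.png

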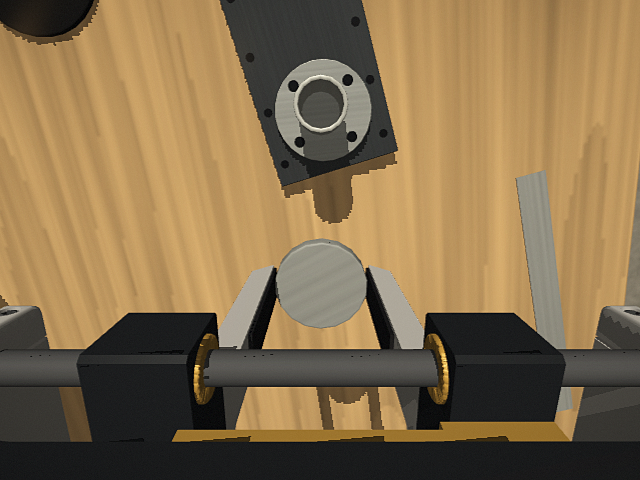

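```bash
python3 - <<'E'
from fit import *
o,I,p,d=pickle.load(open("pics/w10.pkl","rb"))
fit("w10","foot",(323,110),.021,60,tol=.005)
h=[(293,86),(348,79.5),(299.5,142),(352,136)]
print('holes',np.mean([pix2w(*a,.02,I) for a in h],0))
o1=pickle.load(open("pics/w10.pkl","rb"));print(move(o,.632,-.1174,.056,1.447))
E
```

```text
foot cen [ 634.2 -117.3] rect [ 634.2 -117.2] [88.3 88.5] 82.8 ell [ 634.2 -117.3] [88.4 88.6]
holes [ 0.63476724 -0.1173153   0.02      ]
[ 1.04e+02 -0.00e+00  9.44e+01 -5.00e-04  1.00e-04 -1.00e-04]
```

The tube top stands about 2 mm off the foot centre in -x. I'll put the cap on it, then shift the pair slowly with the fingers.

Request:
arm_command(plan=[[[45,-0.5,0,0,0,0,0.3],[90,-0.9,10,0,0,0,0.3],[104,-0.9,30,0,0,0,0.3],[104,-0.9,60,0,0,0,0.3],[104,-0.9,80,0,0,0,0.3],[104,-0.9,87,0,0,0,0.3],[104,-0.9,91,0,0,0,0.3],[104,-0.9,91,0,0,0,0.3],[104,-0.9,91,0,0,0,0.3],[104,-0.9,91,0,0,0,0.3]]])

```text
time_s: 25.65
ee_pos: [0.632, -0.1167, 0.0606]
eef_rot: [3.14, 0.0, 1.448]
force: [0.2, 0.9, -2.3]
grip_width: 0.0495
grip_force: 25.0
```

Request:
arm_command(plan=[[[-0.6,-0.5,2,0,0,0,0.3],[-0.6,-0.5,4,0,0,0,0.3],[-0.6,-0.5,5,0,0,0,0.3],[-0.6,-0.5,5.5,0,0,0,0.3],[-0.6,-0.5,5.5,0,0,0,0.3],[-0.6,-0.5,5.5,0,0,0,0.3]]])

```text
time_s: 26.25
ee_pos: [0.631, -0.1169, 0.0544]
eef_rot: [3.141, 0.0, 1.448]
force: [-4.3, 0.8, 5.1]
grip_width: 0.0489
grip_force: 25.0
```

Request:
arm_command(plan=[[[0,0,0,0,0,0,0.1],[0,0,0,0,0,0,-0.3],[0,0,0,0,0,0,-0.6],[0,0,-30,0,0,0,-1],[-40,0,-60,0,0,0,-1],[-80,0,-60,0,0,0,-1],[-80,0,-60,0,0,0,-1],[-80,0,-60,0,0,0,-1],[-80,0,-60,0,0,0,-1]]])

```text
time_s: 27.15
ee_pos: [0.6212, -0.1954, 0.1135]
eef_rot: [-3.141, -0.0, 1.448]
force: [0.7, -0.2, 0.1]
grip_width: 0.0939
grip_force: 0.0
```

```bash
python3 snap.py w11; python3 - <<'E'
from fit import *
o,I,p,d=pickle.load(open("pics/w11.pkl","rb"))
a=w2pix([.632,-.117,.09],I).astype(int);b=w2pix([.634,-.117,.02],I).astype(int);print(a,b)
fit("w11","cap",tuple(a),.091,60,tol=.004)
fit("w11","foot",tuple(b),.021,75,tol=.004)
print(move(o,.632,-.117,.02,1.447))
q=cv2.resize(p[0:300,170:490],None,fx=2,fy=2);cv2.imwrite("pics/w11c.png",q)
E
```

```text
27.15 [ 0.62117196 -0.19540906  0.11347809] [-3.14081139e+00 -3.81102908e-04  1.44838714e+00] [ 0.01  -0.002 -0.001 -0.003  0.002 -0.003] 0.09389721841616863
[321 136] [324 138]
cap cen [ 631.1 -116.9] rect [ 631.1 -117. ] [48.9 48.5] 82.9 ell [ 631.1 -116.9] [48.6 48.7]
foot cen [ 634.2 -117.3] rect [ 634.4 -117.5] [89.2 88.5] 80.9 ell [ 634.2 -117.3] [88.5 88.6]
[ 7.91e+01  1.20e+00  9.35e+01 -8.00e-04 -4.00e-04  1.40e-03]
```

View pics/w11c.png

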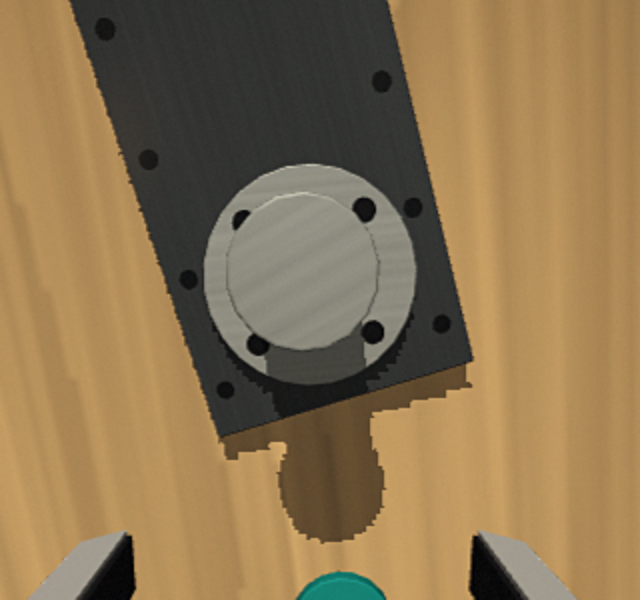

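Request:
arm_command(plan=[[[40,1.6,0,0,0,0,-1],[79,3,0,0,0,0,-1],[79,3,10,0,0,0,-1],[79,3,50,0,0,0,-1],[79,3,82,0,0,0,-0.5],[79,3,86,0,0,0,-0.1],[79,3,86,0,0,0,-0.1],[79,3,86,0,0,0,-0.1],[79,3,86,0,0,0,-0.1],[79,3,86,0,0,0,-0.1]]], squeeze=8)

```text
time_s: 28.2
ee_pos: [0.6342, -0.1185, 0.0294]
eef_rot: [3.14, 0.0, 1.448]
force: [-2.6, 0.1, 1.2]
grip_width: 0.0523
grip_force: 1.2
```

The fingers meet the overhanging cap before the tube, so I can't shift the pair this way. I'll set the cap aside, centre the tube and put the cap back.

Request:
arm_command(plan=[[[0,0,0,0,0,0,-0.3],[0,0,-12,0,0,0,-0.3],[-1,-2.5,-25,0,0,0,-0.3],[1,-2.5,-25.5,0,0,0,-0.3],[1,-2.5,-25.5,0,0,0,0],[1,-2.5,-25.5,0,0,0,0.3],[1,-2.5,-25.5,0,0,0,0.3],[1,-2.5,-25.5,0,0,0,0.3],[1,-2.5,-25.5,0,0,0,0.3],[1,-2.5,-25.5,0,0,0,0.3],[1,-2.5,-45,0,0,0,0.3],[1,-2.5,-65,0,0,0,0.3]]], squeeze=25)

```text
time_s: 29.4
ee_pos: [0.631, -0.1169, 0.0924]
eef_rot: [-3.14, -0.0, 1.448]
force: [0.4, -0.0, -0.8]
grip_width: 0.0494
grip_force: 25.0
```

Request:
arm_command(plan=[[[-22,-40,0,0,0,0,0.3],[-44,-80,0,0,0,0,0.3],[-68,-123,10,0,0,0,0.3],[-68,-123,50,0,0,0,0.3],[-68,-123,90,0,0,0,0.3],[-68,-123,110,0,0,0,0.3],[-68,-123,116,0,0,0,0.3],[-68,-123,116.5,0,0,0,0.3],[-68,-123,116.5,0,0,0,0.3],[-68,-123,116.5,0,0,0,-0.2],[-68,-123,116.5,0,0,0,-0.6],[-68,-123,116.5,0,0,0,-0.6]]])

```text
time_s: 30.6
ee_pos: [0.5015, -0.1695, -0.0228]
eef_rot: [3.14, 0.0, 1.448]
force: [-0.5, 0.2, -1.0]
grip_width: 0.069
grip_force: 0.0
```

Request:
arm_command(plan=[[[0,0,-45,0,0,0,-1],[0,0,-90,0,0,0,-1],[22,40,-123,0,0,0,-1],[45,82,-123,0,0,0,-1],[68.1,125.3,-123,0,0,0,-1],[68.1,125.3,-123,0,0,0,-1],[68.1,125.3,-90,0,0,0,-1],[68.1,125.3,-55,0,0,0,-0.5],[68.1,125.3,-43,0,0,0,-0.1],[68.1,125.3,-43,0,0,0,-0.1],[68.1,125.3,-43,0,0,0,-0.1],[68.1,125.3,-43,0,0,0,-0.1]]], squeeze=8)

```text
time_s: 31.8
ee_pos: [0.6347, -0.1175, 0.0216]
eef_rot: [3.139, 0.0, 1.448]
force: [-0.1, 0.1, 0.8]
grip_width: 0.0574
grip_force: 0.0
```

Request:
arm_command(plan=[[[0,-0.4,0,0,0,0,-0.1],[0,-0.4,0,0,0,0,-0.06],[0,-0.4,0,0,0,0,-0.03],[0,-0.4,0,0,0,0,0],[0,-0.4,0,0,0,0,0.03],[0,-0.4,0,0,0,0,0.06],[0,-0.4,0,0,0,0,0.09],[0,-0.4,0,0,0,0,0.12],[0,-0.4,0,0,0,0,0.15],[0,-0.4,0,0,0,0,0.18],[0,-0.4,0,0,0,0,0.2],[0,-0.4,0,0,0,0,0.2]]])

```text
time_s: 33.0
ee_pos: [0.6334, -0.1171, 0.0196]
eef_rot: [-3.142, 0.0, 1.448]
force: [-3.1, -0.6, 2.5]
grip_width: 0.0425
grip_force: 8.0
```

Request:
arm_command(plan=[[[0,0.8,0,0,0,0,0.2],[0,0.8,0,0,0,0,0.2],[0,0.8,0,0,0,0,0.2],[0,0.8,0,0,0,0,0.2],[0,0.8,0,0,0,0,0.2]]])

```text
time_s: 33.5
ee_pos: [0.6343, -0.1172, 0.0196]
eef_rot: [3.141, 0.0, 1.448]
force: [-0.9, 0.7, 1.5]
grip_width: 0.0424
grip_force: 8.0
```

Request:
arm_command(plan=[[[0,0,0,0,0,0,0],[0,0,0,0,0,0,-0.3],[0,0,0,0,0,0,-0.6],[0,0,-40,0,0,0,-1],[0,0,-85,0,0,0,-1],[-22,-40,-95,0,0,0,-1],[-45,-82,-95,0,0,0,-1],[-68.3,-126,-80,0,0,0,-1],[-68.3,-126,-40,0,0,0,-1],[-68.3,-126,0,0,0,0,-1],[-68.3,-126,30,0,0,0,-0.6],[-68.3,-126,42,0,0,0,-0.3]]])

```text
time_s: 34.7
ee_pos: [0.4994, -0.1691, -0.0249]
eef_rot: [-3.138, -0.001, 1.448]
force: [0.4, 0.4, 0.8]
grip_width: 0.0812
grip_force: 0.0
```

Request:
arm_command(plan=[[[0,0,1.5,0,0,0,-0.3],[0,0,1.5,0,0,0,-0.3],[0,0,1.5,0,0,0,-0.3],[0,0,1.5,0,0,0,0],[0,0,1.5,0,0,0,0.3],[0,0,1.5,0,0,0,0.3],[0,0,1.5,0,0,0,0.3],[0,0,1.5,0,0,0,0.3],[0,0,1.5,0,0,0,0.3]]], squeeze=25)

```text
time_s: 35.6
ee_pos: [0.5013, -0.1697, -0.0231]
eef_rot: [3.14, 0.0, 1.448]
force: [-1.6, 1.3, 6.3]
grip_width: 0.0492
grip_force: 25.0
```

Request:
arm_command(plan=[[[0,0,-10,0,0,0,0.3],[0,0,-50,0,0,0,0.3],[0,0,-95,0,0,0,0.3],[0,0,-140,0,0,0,0.3],[0,50,-170,0,0,0,0.3],[0,80,-170,0,0,0,0.3],[0,80,-170,0,0,0,0.3],[0,80,-170,0,0,0,0.3],[0,80,-170,0,0,0,0.3]]])

```text
time_s: 36.5
ee_pos: [0.5791, -0.1792, 0.1457]
eef_rot: [-3.14, -0.0, 1.448]
force: [-0.6, 0.2, -1.7]
grip_width: 0.049
grip_force: 25.0
```

```bash
python3 snap.py w12; python3 - <<'E'
from fit import *
o,I,p,d=pickle.load(open("pics/w12.pkl","rb"))
a=w2pix([.634,-.117,.08],I).astype(int);b=w2pix([.634,-.117,.02],I).astype(int);print(a,b)
fit("w12","tube",tuple(a),.081,50,tol=.004)
fit("w12","foot",tuple(b),.021,60,tol=.004)
for n,q,z,w in(("tsq",[.5945,.1096,.08],.081,40),("fsq",[.5945,.1096,.02],.021,62)):
  try: fit("w12",n,tuple(w2pix(q,I).astype(int)),z,w,tol=.004)
  except Exception as e: print(n,e)
print(move(o,.6342,-.1173,.06,1.448))
E
```

```text
36.5 [ 0.57914322 -0.17918569  0.14573395] [-3.14025418e+00 -2.57043373e-04  1.44770302e+00] [ 0.    -0.009  0.002 -0.    -0.002  0.   ] 0.0490166598987875
[380 152] [370 151]
tube cen [ 634.1 -117.4] rect [ 634.  -117.4] [40.7 41.2] 71.9 ell [ 634.1 -117.4] [40.5 40.9]
foot cen [ 634.  -117.3] rect [ 634.1 -117.1] [88.8 89.1] 20.0 ell [ 634.  -117.3] [88.4 88.6]
tsq max() iterable argument is empty
fsq cen [ 606.7 -114.5] rect [ 604.7 -114.3] [83.1 30.2] 84.3 ell [ 607.  -114.4] [31.6 88.5]
[ 6.82e+01  4.72e+01  8.57e+01 -1.30e-03 -3.00e-04 -3.00e-04]
```

The tube now stands within 0.2 mm of the foot centre. Next I put the cap back on.

Request:
arm_command(plan=[[[34,24,0,0,0,0,0.3],[68.1,47.1,10,0,0,0,0.3],[68.1,47.1,45,0,0,0,0.3],[68.1,47.1,75,0,0,0,0.3],[68.1,47.1,83,0,0,0,0.3],[68.1,47.1,83,0,0,0,0.3],[68.1,47.1,83,0,0,0,0.3],[68.1,47.1,83,0,0,0,0.3],[68.1,47.1,83,0,0,0,0.3],[68.1,47.1,83,0,0,0,0.3],[68.1,47.1,83,0,0,0,0.3]]])

```text
time_s: 37.65
ee_pos: [0.6354, -0.1176, 0.0634]
eef_rot: [3.141, 0.0, 1.448]
force: [-0.5, -0.3, -1.6]
grip_width: 0.0489
grip_force: 25.0
```

Request:
arm_command(plan=[[[0,-1,2,0,0,0,0.3],[0,-1,4,0,0,0,0.3],[0,-1,4.5,0,0,0,0.3],[0,-1,4.5,0,0,0,0.3],[0,-1,4.5,0,0,0,0.3]]])

```text
time_s: 38.15
ee_pos: [0.6343, -0.1174, 0.0585]
eef_rot: [-3.142, -0.0, 1.448]
force: [-0.2, 1.1, -1.5]
grip_width: 0.0493
grip_force: 25.0
```

Request:
arm_command(plan=[[[0,0,1,0,0,0,0.3],[0,0,2,0,0,0,0.3],[0,0,2.5,0,0,0,0.3],[0,0,2.5,0,0,0,0.3],[0,0,2.5,0,0,0,0.3]]])

```text
time_s: 38.65
ee_pos: [0.6345, -0.1175, 0.0569]
eef_rot: [3.141, 0.0, 1.448]
force: [-3.2, 0.5, 6.0]
grip_width: 0.0488
grip_force: 25.0
```

Request:
arm_command(plan=[[[0,0,0,0,0,0,0.1],[0,0,0,0,0,0,-0.3],[0,0,0,0,0,0,-0.6],[0,0,-30,0,0,0,-1],[-20,-11,-70,0,0,0,-1],[-60,-33,-90,0,0,0.02,-1],[-100,-55,-90,0,0,0.04,-1],[-140,-77,-90,0,0,0.06,-1],[-180,-99,-90,0,0,0.074,-1],[-220,-121,-70,0,0,0.074,-1],[-260,-143,-40,0,0,0.074,-1],[-292,-161.4,0,0,0,0.074,-1]]])

```text
time_s: 39.85
ee_pos: [0.441, -0.3847, 0.0628]
eef_rot: [3.139, 0.002, 1.373]
force: [0.3, 0.1, 0.2]
grip_width: 0.094
grip_force: 0.0
```

Request:
arm_command(plan=[[[0,0,0,0,0,0,-1],[0,0,0,0,0,0,-1],[0,0,0,0,0,0,-1]]])

```text
time_s: 40.15
ee_pos: [0.443, -0.3823, 0.0636]
eef_rot: [3.14, 0.001, 1.375]
force: [1.1, 1.0, -0.5]
grip_width: 0.0937
grip_force: 0.0
```

```bash
python3 snap.py w13; python3 - <<'E'
from fit import *
o,I,p,d=pickle.load(open("pics/w13.pkl","rb"))
a=w2pix([.4386,-.3873,.01],I).astype(int);print(a,o['qpos'])
c,r,e=fit("w13","cap_square",tuple(a),.011,60,tol=.004)
print(move(o,c[0]/1e3,c[1]/1e3,-.0235,1.374))
E
```

```text
40.15 [ 0.44298028 -0.3823179   0.06362062] [3.14004665e+00 8.48651115e-04 1.37451634e+00] [ 0.009 -0.009 -0.001 -0.001 -0.002 -0.002] 0.09373188741588148
[316 248] [-7.74684242e-01  4.90574723e-01  1.53683017e+00  1.50067953e-04
  1.11242929e+00 -5.78471198e-01]
cap_square cen [ 438.6 -387.2] rect [ 438.6 -387.2] [47.  47.6] 78.6 ell [ 438.6 -387.2] [55.1 55.2]
[-5.60e+00 -3.50e+00  8.71e+01  1.50e-03  8.00e-04  5.00e-04]
```

Request:
arm_command(plan=[[[-5.6,-3.5,0,0,0,0,-1],[-5.6,-3.5,35,0,0,0,-1],[-5.6,-3.5,65,0,0,0,-1],[-5.6,-3.5,80,0,0,0,-0.5],[-5.6,-3.5,85,0,0,0,-0.3],[-5.6,-3.5,85.5,0,0,0,-0.3],[-5.6,-3.5,85.5,0,0,0,-0.3],[-5.6,-3.5,85.5,0,0,0,-0.3],[-5.6,-3.5,85.5,0,0,0,-0.3]]], squeeze=5)

```text
time_s: 41.1
ee_pos: [0.4378, -0.3876, -0.0221]
eef_rot: [3.141, 0.001, 1.374]
force: [0.2, 0.4, 0.1]
grip_width: 0.0609
grip_force: 0.0
```

Request:
arm_command(plan=[[[0.5,0.6,2,0,0,0,0],[0.5,0.6,2,0,0,0,0.3],[0.5,0.6,2,0,0,0,0.3],[0.5,0.6,2,0,0,0,0.3],[0.5,0.6,2,0,0,0,0.3],[0.5,0.6,2,0,0,0,-0.7],[0.5,0.6,2,0,0,0,-0.7],[0.5,0.6,2,0,0,0,-0.7],[0.5,0.6,2,0,0,0,-0.7],[0.5,0.6,2,0,0,0.14,-0.7],[0.5,0.6,2,0,0,0.28,-0.7],[0.5,0.6,2,0,0,0.42,-0.7]]])

```text
time_s: 42.3
ee_pos: [0.4381, -0.3869, -0.025]
eef_rot: [-3.142, 0.0, 0.948]
force: [-0.2, -1.0, 0.0]
grip_width: 0.0798
grip_force: 0.0
```

Request:
arm_command(plan=[[[0,0,0,0,0,0.14,-0.7],[0,0,0,0,0,0.28,-0.7],[0,0,0,0,0,0.42,-0.7],[0,0,0,0,0,0.56,-0.7],[0,0,0,0,0,0.7,-0.7],[0,0,0,0,0,0.84,-0.7],[0,0,0,0,0,0.98,-0.7],[0,0,0,0,0,1.12,-0.7],[0,0,0,0,0,1.151,-0.3],[0,0,0,0,0,1.151,0],[0,0,0,0,0,1.151,0.3],[0,0,0,0,0,1.151,0.3]]])

```text
time_s: 43.5
ee_pos: [0.4381, -0.3869, -0.025]
eef_rot: [3.142, -0.0, -0.196]
force: [0.2, 0.9, -0.1]
grip_width: 0.051
grip_force: 0.0
```

Request:
arm_command(plan=[[[0,0,0,0,0,0,0.3],[0,0,0,0,0,0,0.3],[0,0,0,0,0,0,0.3],[0,0,0,0,0,0,0.3],[0,0,0,0,0,0,0.3]]], squeeze=25)

```text
time_s: 44.0
ee_pos: [0.4381, -0.387, -0.025]
eef_rot: [3.142, -0.0, -0.197]
force: [0.1, -1.1, -0.4]
grip_width: 0.047
grip_force: 25.0
```

Request:
arm_command(plan=[[[0,0,-12,0,0,0,0.3],[0,0,-55,0,0,0,0.3],[0,0,-100,0,0,0,0.3],[-4,-35,-130,0,0,-0.01,0.3],[-8,-75,-150,0,0,-0.02,0.3],[-13,-117,-165,0,0,-0.03,0.3],[-18,-160,-180,0,0,-0.04,0.3],[-23,-204,-190,0,0,-0.05,0.3],[-28,-248,-190,0,0,-0.06,0.3],[-33,-292,-190,0,0,-0.07,0.3],[-38,-336,-190,0,0,-0.075,0.3],[-43,-380,-190,0,0,-0.075,0.3]]])

```text
time_s: 45.2
ee_pos: [0.47, -0.004, 0.1659]
eef_rot: [-3.141, -0.001, -0.122]
force: [1.6, -0.1, -2.5]
grip_width: 0.0475
grip_force: 25.0
```

Request:
arm_command(plan=[[[-4,-36,0,0,0,0,0.3],[-8,-72,0,0,0,0,0.3],[-11.3,-106,0,0,0,0,0.3],[-11.3,-106,0,0,0,0,0.3],[-11.3,-106,0,0,0,0,0.3],[-11.3,-106,0,0,0,0,0.3],[-11.3,-106,0,0,0,0,0.3]]])

```text
time_s: 45.9
ee_pos: [0.4721, 0.0999, 0.1652]
eef_rot: [-3.142, -0.0, -0.124]
force: [0.3, -1.3, -1.6]
grip_width: 0.0475
grip_force: 25.0
```

```bash
python3 snap.py w14; python3 - <<'E'
from fit import *
o,I,p,d=pickle.load(open("pics/w14.pkl","rb"))
a=w2pix([.5946,.1096,.08],I).astype(int);b=w2pix([.5946,.1096,.02],I).astype(int);print(a,b,o['qpos'])
c,r,e=fit("w14","tube_sq",tuple(a),.081,50,tol=.004)
fit("w14","foot_sq",tuple(b),.021,65,tol=.004)
print(move(o,c[0]/1e3,c[1]/1e3,.062,-.122))
E
```

```text
45.9 [0.47214382 0.09985614 0.16520596] [-3.14158146e+00 -1.45275821e-04 -1.23531209e-01] [-0.001  0.003 -0.     0.    -0.002  0.002] 0.04753762373674473
[289  84] [295  95] [ 1.32525847e-01  1.61234850e-01  1.72317297e+00 -2.72936004e-05
  1.25704146e+00  1.82686180e+00]
tube_sq cen [594.6 107.5] rect [594.8 107.7] [39.8 40.1] 82.8 ell [594.7 107.5] [46.3 47.4]
foot_sq cen [594.5 109.4] rect [594.2 109.5] [83.8 83.1] 82.8 ell [594.6 109.4] [97.5 98. ]
[ 1.206e+02 -2.270e+01  1.032e+02 -0.000e+00 -1.000e-04 -1.500e-03]
```

View pics/w14.png

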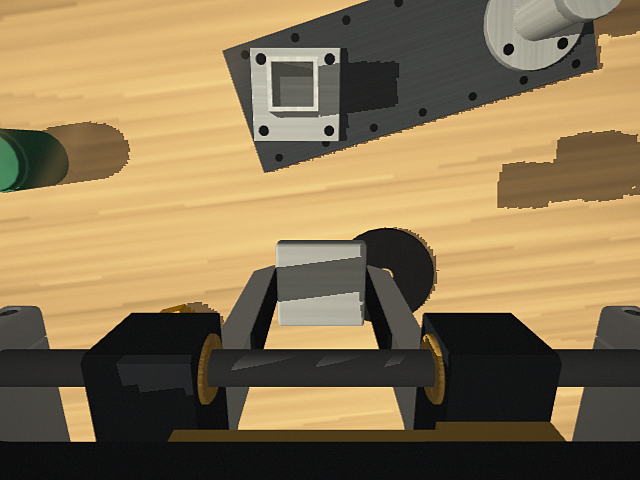

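The tube is square with the foot but 1.9 mm off in -y. I'll set the cap down, centre the tube with the fingers closing along y, and pick the cap up again.

Request:
arm_command(plan=[[[-5,-30,30,0,0,0,0.3],[-9.4,-59,70,0,0,0,0.3],[-9.4,-59,110,0,0,0,0.3],[-9.4,-59,150,0,0,0,0.3],[-9.4,-59,178,0,0,0,0.3],[-9.4,-59,187,0,0,0,0.3],[-9.4,-59,189,0,0,0,0.3],[-9.4,-59,189,0,0,0,0.3],[-9.4,-59,189,0,0,0,0.3],[-9.4,-59,189,0,0,0,0.3]]])

```text
time_s: 46.95
ee_pos: [0.4707, 0.1606, -0.0229]
eef_rot: [-3.141, -0.002, -0.122]
force: [-0.0, 0.6, -2.3]
grip_width: 0.0479
grip_force: 25.0
```

Request:
arm_command(plan=[[[0,0,1,0,0,0,0.3],[0,0,1,0,0,0,-0.3],[0,0,1,0,0,0,-0.6],[0,0,1,0,0,0,-1],[0,0,-40,0,0,0,-1],[0,0,-85,0,0,0,-1],[30,8,-123,0,0,0,-1],[75,20,-123,0,0,0,-1],[129.2,35.5,-123,0,0,0,-1],[129.2,35.5,-123,0,0,0,-1],[129.2,35.5,-90,0,0,0,-1],[129.2,35.5,-55,0,0,0,-0.5]]])

```text
time_s: 48.15
ee_pos: [0.5943, 0.1094, 0.0307]
eef_rot: [-3.141, -0.002, -0.123]
force: [-0.4, -0.0, 0.1]
grip_width: 0.0888
grip_force: 0.0
```

Request:
arm_command(plan=[[[0,0,8,0,0,0,-0.1],[0,0,12,0,0,0,-0.1],[0,0,12,0,0,0,-0.1],[0,0,12,0,0,0,-0.1],[0,0,12,0,0,0,-0.1],[0,0,12,0,0,0,-0.1],[0,0,12,0,0,0,-0.1]]], squeeze=8)

```text
time_s: 48.85
ee_pos: [0.5941, 0.1095, 0.0195]
eef_rot: [-3.141, -0.001, -0.122]
force: [0.4, 0.9, -0.1]
grip_width: 0.0519
grip_force: 0.0
```

Request:
arm_command(plan=[[[0,0,0,0,0,0,-0.06],[0,0,0,0,0,0,-0.03],[0,0,0,0,0,0,0],[0,0,0,0,0,0,0.03],[0,0,0,0,0,0,0.06],[0,0,0,0,0,0,0.09],[0,0,0,0,0,0,0.12],[0,0,0,0,0,0,0.15],[0,0,0,0,0,0,0.18],[0,0,0,0,0,0,0.2],[0,0,0,0,0,0,0.2],[0,0,0,0,0,0,0.2]]])

```text
time_s: 50.05
ee_pos: [0.5939, 0.1094, 0.019]
eef_rot: [3.142, 0.0, -0.122]
force: [0.2, -1.0, 0.4]
grip_width: 0.0395
grip_force: 8.0
```

Request:
arm_command(plan=[[[0,0,0,0,0,0,0],[0,0,0,0,0,0,-0.3],[0,0,0,0,0,0,-0.6],[0,0,-40,0,0,0,-1],[0,0,-85,0,0,0,-1],[-45,-12,-95,0,0,0,-1],[-90,-25,-85,0,0,0,-1],[-128.5,-35.6,-60,0,0,0,-1],[-128.5,-35.6,-20,0,0,0,-1],[-128.5,-35.6,15,0,0,0,-1],[-128.5,-35.6,36,0,0,0,-0.6],[-128.5,-35.6,42,0,0,0,-0.3]]])

```text
time_s: 51.25
ee_pos: [0.4694, 0.1602, -0.0249]
eef_rot: [3.14, 0.003, -0.122]
force: [-0.0, 0.1, 0.2]
grip_width: 0.0811
grip_force: 0.0
```

Request:
arm_command(plan=[[[0,0,1,0,0,0,-0.2],[0,0,1,0,0,0,-0.2],[0,0,1,0,0,0,-0.2],[0,0,1,0,0,0,-0.2],[0,0,1,0,0,0,0.1],[0,0,1,0,0,0,0.3],[0,0,1,0,0,0,0.3],[0,0,1,0,0,0,0.3]]], squeeze=25)

```text
time_s: 52.05
ee_pos: [0.4709, 0.1605, -0.0236]
eef_rot: [-3.141, -0.0, -0.122]
force: [-2.0, -1.1, 6.6]
grip_width: 0.0474
grip_force: 25.0
```

Request:
arm_command(plan=[[[0,0,-10,0,0,0,0.3],[0,0,-50,0,0,0,0.3],[0,0,-95,0,0,0,0.3],[0,0,-140,0,0,0,0.3],[0,30,-172,0,0,0,0.3],[0,50,-172,0,0,0,0.3],[0,50,-172,0,0,0,0.3],[0,50,-172,0,0,0,0.3],[0,50,-172,0,0,0,0.3]]])

```text
time_s: 52.95
ee_pos: [0.4643, 0.1114, 0.1476]
eef_rot: [3.141, 0.001, -0.122]
force: [-0.3, -0.1, -2.9]
grip_width: 0.0471
grip_force: 25.0
```

```bash
python3 snap.py w15; python3 - <<'E'
from fit import *
o,I,p,d=pickle.load(open("pics/w15.pkl","rb"))
a=w2pix([.5946,.1096,.08],I).astype(int);b=w2pix([.5946,.1096,.02],I).astype(int);print(a,b)
c,r,e=fit("w15","tube_sq",tuple(a),.081,50,tol=.004)
fit("w15","foot_sq",tuple(b),.021,68,tol=.004)
x=w2pix([*o['ee_pos'][:2],o['ee_pos'][2]+.0336],I);print('cap pred',x)
fit("w15","cap held",tuple(x.astype(int)),o['ee_pos'][2]+.0346,44,tol=.004)
print(move(o,c[0]/1e3,c[1]/1e3,.062,-.122))
E
```

```text
52.95 [0.46429734 0.11136351 0.14755695] [ 3.14144958e+00  1.12088650e-03 -1.21806617e-01] [ 0.005  0.007 -0.001 -0.001 -0.002 -0.002] 0.04705312814296961
[301  67] [305  81]
tube_sq cen [594.9 109.6] rect [594.7 109.6] [40.  40.2] 82.9 ell [594.9 109.6] [46.2 47.5]
foot_sq cen [594.5 109.4] rect [594.5 109.4] [83.9 83.2] 82.9 ell [594.6 109.4] [97.4 98.8]
cap pred [321.13006864 285.53794783]
cap held cen [464.9 111.6] rect [465.4 111.6] [47.5 48.6] 83.0 ell [465.  111.6] [55.  56.2]
[ 1.299e+02 -1.420e+01  8.540e+01  1.000e-04  1.100e-03  2.000e-04]
```

Request:
arm_command(plan=[[[40,-5,0,0,0,0,0.3],[82,-10,0,0,0,0,0.3],[124,-14,5,0,0,0,0.3],[129.4,-14.2,35,0,0,0,0.3],[129.4,-14.2,65,0,0,0,0.3],[129.4,-14.2,79,0,0,0,0.3],[129.4,-14.2,82,0,0,0,0.3],[129.4,-14.2,82,0,0,0,0.3],[129.4,-14.2,82,0,0,0,0.3],[129.4,-14.2,82,0,0,0,0.3],[129.4,-14.2,82,0,0,0,0.3]]])

```text
time_s: 54.1
ee_pos: [0.5951, 0.1092, 0.067]
eef_rot: [-3.141, -0.001, -0.122]
force: [-0.2, -0.4, -2.8]
grip_width: 0.0476
grip_force: 25.0
```

Request:
arm_command(plan=[[[-0.6,-0.3,4,0,0,0,0.3],[-0.6,-0.3,7,0,0,0,0.3],[-0.6,-0.3,8.5,0,0,0,0.3],[-0.6,-0.3,9.5,0,0,0,0.3],[-0.6,-0.3,10.3,0,0,0,0.3],[-0.6,-0.3,10.3,0,0,0,0.3],[-0.6,-0.3,10.3,0,0,0,0.3]]])

```text
time_s: 54.8
ee_pos: [0.5944, 0.1095, 0.0565]
eef_rot: [-3.141, -0.001, -0.122]
force: [-1.9, -1.0, 5.1]
grip_width: 0.0476
grip_force: 25.0
```

Request:
arm_command(plan=[[[0,0,0,0,0,0,0.1],[0,0,0,0,0,0,-0.3],[0,0,0,0,0,0,-0.6],[0,0,-30,0,0,0,-1],[0,0,-70,0,0,0,-1],[-35,-18,-95,0,0,-0.04,-1],[-70,-36,-95,0,0,-0.08,-1],[-105,-54,-95,0,0,-0.12,-1],[-140,-72,-95,0,0,-0.16,-1],[-175,-90,-95,0,0,-0.2,-1],[-210,-108,-95,0,0,-0.24,-1],[-240,-123,-95,0,0,-0.262,-1]]])

```text
time_s: 56.0
ee_pos: [0.3694, 0.2617, 0.1508]
eef_rot: [-3.141, -0.0, 0.142]
force: [0.2, 0.9, 0.6]
grip_width: 0.094
grip_force: 0.0
```

Request:
arm_command(plan=[[[-16,-8,20,0,0,0,-1],[-32.9,-15.7,50,0,0,0,-1],[-32.9,-15.7,80,0,0,0,-1],[-32.9,-15.7,80,0,0,0,-1],[-32.9,-15.7,80,0,0,0,-1],[-32.9,-15.7,80,0,0,0,-1]]])

```text
time_s: 56.6
ee_pos: [0.3372, 0.2722, 0.0722]
eef_rot: [-3.141, -0.002, 0.139]
force: [-0.2, 0.1, 0.3]
grip_width: 0.0942
grip_force: 0.0
```

```bash
python3 snap.py w16; python3 - <<'E'
from fit import *
o,I,p,d=pickle.load(open("pics/w16.pkl","rb"))
a=w2pix([.3404,.2804,.018],I).astype(int);print(a,o['qpos'])
hsv=cv2.cvtColor(p,cv2.COLOR_BGR2HSV);m=cv2.inRange(hsv,(18,150,120),(32,255,255));X=np.zeros_like(m);X[:330,200:440]=255
c,r,e=fit("w16","magnet",tuple(a),.019,85,tol=.004)
print(move(o,c[0]/1e3,c[1]/1e3,-.02,np.deg2rad(8)))
E
```

```text
56.6 [0.33721994 0.27219534 0.07217512] [-3.14062883e+00 -2.00607419e-03  1.39356929e-01] [-0.001 -0.005  0.003 -0.    -0.004  0.   ] 0.09421656331162148
[311 236] [ 5.94556017e-01  1.69396945e-01  1.95320021e+00 -1.91299011e-05
  1.01676996e+00  2.02600449e+00]
magnet cen [340.5 280.4] rect [340.7 280.5] [89.9 60. ] 8.0 ell [340.5 280.4] [62.8 93.7]
[ 4.20e+00 -7.60e+00  9.22e+01 -1.00e-03 -2.00e-03 -3.00e-04]
```

View pics/w16.png

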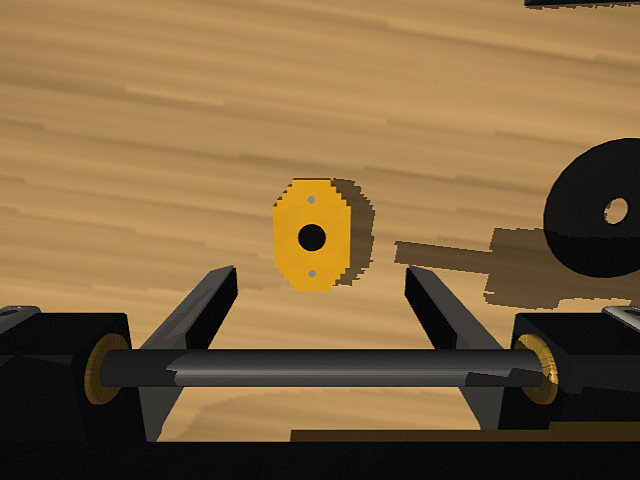

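The magnet is at (312,238), lined up with the tool; its parallel sides face the fingers.

Request:
arm_command(plan=[[[4.2,-7.6,10,0,0,0,-1],[4.2,-7.6,45,0,0,0,-1],[4.2,-7.6,78,0,0,0,-1],[4.2,-7.6,91,0,0,0,-0.7],[4.2,-7.6,94,0,0,0,-0.7],[4.2,-7.6,94,0,0,0,-0.4],[4.2,-7.6,94,0,0,0,0],[4.2,-7.6,94,0,0,0,0.1],[4.2,-7.6,94,0,0,0,0.1],[4.2,-7.6,94,0,0,0,0.1],[4.2,-7.6,94,0,0,0,0.1]]], squeeze=35)

```text
time_s: 57.75
ee_pos: [0.34, 0.2803, -0.0223]
eef_rot: [-3.141, -0.002, 0.14]
force: [-0.3, -1.6, 7.5]
grip_width: 0.0598
grip_force: 35.0
```

Request:
arm_command(plan=[[[0,0,-12,0,0,0,0.1],[0,0,-55,0,0,0,0.1],[0,0,-100,0,0,0,0.1],[10,14,-140,0,0,-0.12,0.1],[35,48,-165,0,0,-0.25,0.1],[60,83,-165,0,0,-0.38,0.1],[85,117,-165,0,0,-0.51,0.1],[110,152,-165,0,0,-0.64,0.1],[135,186,-165,0,0,-0.77,0.1],[160,220,-165,0,0,-0.9,0.1],[185,255,-165,0,0,-1.03,0.1],[210,289,-165,0,0,-1.16,0.1]]])

```text
time_s: 58.95
ee_pos: [0.5882, 0.0215, 0.1425]
eef_rot: [-3.141, -0.0, 1.305]
force: [1.1, 1.0, -2.4]
grip_width: 0.0599
grip_force: 35.0
```

```bash
python3 -c "
from h import *
from station import ctrl
o=ctrl.get_obs();print(o['qpos'],o['joint_vel'].round(2),o['ee_pos'],move(o,.6143,-.0040,.06,1.7445))"
```

```text
[-2.57601863e-02  4.15203525e-01  1.45029605e+00  7.54760049e-05
  1.27620347e+00  2.40012011e-01] [-0.52  0.6  -0.84  0.    0.23 -1.81] [0.58815559 0.02147931 0.14250678] [-1.770e+01  3.190e+01  8.250e+01 -1.000e-04 -1.000e-04 -4.395e-01]
```

Request:
arm_command(plan=[[[-6,11,0,0,0,-0.12,0.1],[-12,22,0,0,0,-0.24,0.1],[-17.5,31.5,10,0,0,-0.36,0.1],[-17.5,31.5,40,0,0,-0.44,0.1],[-17.5,31.5,75,0,0,-0.44,0.1],[-17.5,31.5,105,0,0,-0.44,0.1],[-17.5,31.5,120,0,0,-0.44,0.1],[-17.5,31.5,120,0,0,-0.44,0.1],[-17.5,31.5,120,0,0,-0.44,0.1],[-17.5,31.5,120,0,0,-0.44,0.1],[-17.5,31.5,120,0,0,-0.44,0.1],[-17.5,31.5,120,0,0,-0.44,0.1]]])

```text
time_s: 60.15
ee_pos: [0.6136, -0.0023, 0.0226]
eef_rot: [3.14, 0.0, 1.74]
force: [-0.9, 0.2, -3.7]
grip_width: 0.0596
grip_force: 35.0
```

```bash
python3 -c "
from h import *
from station import ctrl
o=ctrl.get_obs();print(o['ee_pos'],o['eef_rot'],move(o,.6143,-.0040,-.0095,1.7445))"
```

```text
[ 0.613584   -0.00229788  0.02258276] [3.14034662e+00 2.74279306e-04 1.73982110e+00] [-1.80e+00  4.00e-01  3.21e+01  1.20e-03  3.00e-04 -4.70e-03]
```

Request:
arm_command(plan=[[[-1.8,0.3,12,0,0,-0.005,0.1],[-1.8,0.3,22,0,0,-0.005,0.1],[-1.8,0.3,28,0,0,-0.005,0.1],[-1.8,0.3,30.5,0,0,-0.005,0.1],[-1.8,0.3,32,0,0,-0.005,0.1],[-1.8,0.3,32,0,0,-0.005,0.1],[-1.8,0.3,32,0,0,-0.005,0.1]]])

```text
time_s: 60.85
ee_pos: [0.614, -0.004, -0.0101]
eef_rot: [3.141, 0.0, 1.745]
force: [0.3, 0.6, -2.5]
grip_width: 0.0595
grip_force: 35.0
```

Request:
arm_command(plan=[[[0,0,0.8,0,0,0,0.1],[0,0,1,0,0,0,0.1],[0,0,1,0,0,0,-0.35],[0,0,1,0,0,0,-0.5],[0,0,1,0,0,0,-0.6],[0,0,-30,0,0,0,-0.7],[0,0,-70,0,0,0,-1],[0,0,-115,0,0,0,-1],[-40,0,-160,0,0,0,-1],[-80,-40,-195,0,0,0,-1],[-110,-80,-220,0,0,0,-1],[-140,-110,-230,0,0,0,-1]]])

```text
time_s: 62.05
ee_pos: [0.5421, -0.1445, 0.2136]
eef_rot: [3.14, 0.001, 1.745]
force: [-0.1, -1.3, 0.0]
grip_width: 0.094
grip_force: 0.0
```

Request:
arm_command(plan=[[[-40,-20,0,0,0,0,-1],[-40,-20,0,0,0,0,-1],[-40,-20,0,0,0,0,-1],[-40,-20,0,0,0,0,-1],[-40,-20,0,0,0,0,-1]]])

```text
time_s: 62.55
ee_pos: [0.5304, -0.1853, 0.2116]
eef_rot: [-3.141, -0.0, 1.746]
force: [-0.1, -0.6, 0.9]
grip_width: 0.094
grip_force: 0.0
```

```bash
python3 snap.py w17; python3 - <<'E'
from fit import *
o,I,p,d=pickle.load(open("pics/w17.pkl","rb"))
for n,q,z,w in(("magnet",[.6143,-.004,.03],.031,70),("cap_r",[.6342,-.1173,.09],.091,50),("foot_r",[.6342,-.1173,.02],.021,50),("cap_s",[.5945,.1095,.09],.091,50),("foot_s",[.5945,.1095,.02],.021,50)):
  a=w2pix(q,I).astype(int);print(a)
  try: fit("w17",n,tuple(a),z,w,tol=.004)
  except Exception as e: print(n,e)
E
```

```text
62.55 [ 0.53035573 -0.18529539  0.21159555] [-3.14130190e+00 -2.68035718e-04  1.74636297e+00] [ 0.    -0.003 -0.001 -0.001  0.003 -0.004] 0.09398642840909885
[431  55]
magnet cen [614.  -4.] rect [614.   -4.3] [61.1 90.6] 10.0 ell [614.   -4.1] [63.4 94.3]
[440 172]
cap_r cen [ 633.8 -117.5] rect [ 633.9 -117.3] [49.  48.8] 13.9 ell [ 633.8 -117.5] [48.4 49.4]
[420 167]
foot_r cen [ 620.  -116.9] rect [ 628.2 -117.2] [89.  78.7] 88.1 ell [ 633.  -117.6] [83.5 85.8]
[ 467 -127]
cap_s cen [ 634.1 -117.4] rect [ 634.8 -117.1] [47.1 48.8] 14.0 ell [ 634.1 -117.4] [48.3 48.8]
[437 -72]
foot_s cen [ 621.9 -116.3] rect [ 629.4 -117.3] [89.  76.2] 88.1 ell [ 634.1 -117.2] [80.1 85.1]
```

View pics/w17.png

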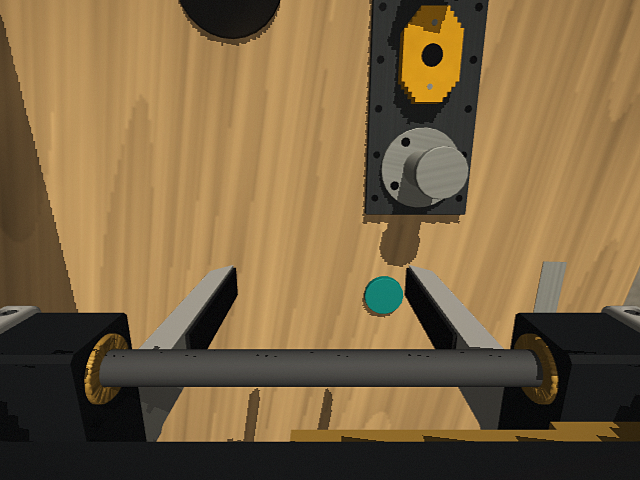

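Magnet and round cap are both within 0.5 mm. I'll check the square post with the fixed cameras.

```bash
python3 - <<'E'
from fit import *
from station import cams
for n in("side","scene"):
    I=cams.camera_info(n);p,d=cams.camera(n);t=(0,I,p,d)
    for nm,q,z,w in(("cap_s",[.5945,.1095,.09],.09,22),("foot_s",[.5945,.1095,.02],.02,42),("cap_r",[.6342,-.1173,.09],.09,22),("magnet",[.6142,-.004,.03],.03,35),("tin",[.569,.383,.06],.06,22)):
        try: fit(t,n+nm,tuple(w2pix(q,I).astype(int)),z,w,tol=.005)
        except Exception as e: print(nm,e)
    if n=="side": cv2.imwrite("pics/end.png",cv2.resize(p[120:340,130:410],None,fx=2.5,fy=2.5))
E
```

```text
sidecap_s cen [593.1 112.8] rect [592.9 113.5] [50.8 49.1] 83.4 ell [593.2 113. ] [55.3 56.2]
sidefoot_s cen [586.7 124.2] rect [593.9 112.3] [86.6 85.5] 82.9 ell [590.2 117. ] [86.2 97.4]
sidecap_r cen [ 634.3 -113.3] rect [ 633.7 -113.2] [46.6 52.6] 20.7 ell [ 634.3 -113.2] [48.  49.4]
sidemagnet cen [614.2  -6.2] rect [614.5  -3.5] [62.  87.2] 7.2 ell [613.9  -5.3] [63.9 84.5]
sidetin cen [568.2 387. ] rect [568.3 386.4] [53.3 51.5] 15.4 ell [568.2 387. ] [52.2 53. ]
scenecap_s cen [595.6 107.3] rect [596.2 106.9] [49.1 54.2] 82.9 ell [595.7 107.5] [56.  58.4]
scenefoot_s cen [606.6  98.7] rect [598.1 104.8] [92.9 93.4] 82.9 ell [598.9 103.3] [93.3 98.2]
scenecap_r cen [ 636.1 -118.9] rect [ 636.9 -119.4] [48.3 52.8] 71.2 ell [ 636.2 -118.9] [48.7 52.1]
scenemagnet cen [615.3  -5.3] rect [616.   -5.2] [65.6 92.5] 9.9 ell [615.3  -5.2] [65.8 95.2]
scenetin cen [570.5 383.2] rect [570.5 382.2] [54.1 59.4] 54.7 ell [570.8 383.1] [53.8 56.7]
```

View pics/end.png

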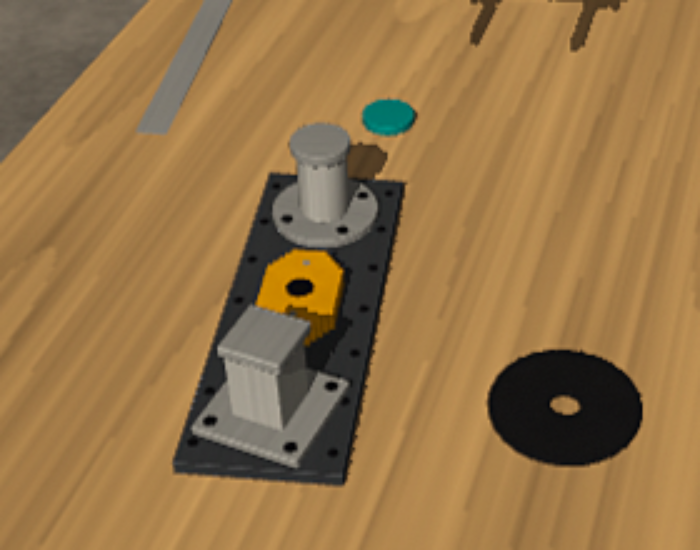

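Everything is in place: both posts are capped, the magnet lies between the feet, and the disc, tin and look-alike haven't been touched. Handing in.

```bash
python3 -c "
from station import ctrl
print(ctrl.hand_in())"
```

```text
the job is handed in; nothing more can be done
None
```

I handed the job in at about 63 s of the 122 s: both tubes stand centred on their foot plates with their caps on, the magnetic square lies midway between them, and the disc, tin and turquoise look-alike were not touched; the wrist camera put the tubes, round cap and magnet within about 0.5 mm, but the square cap was checked only by the fixed cameras, which are good to a few mm.

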